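# Lay out two clock trains on their blocks

## Robot

A 6-joint arm with a two-finger parallel gripper is mounted at the origin on the work surface. World frame = base frame: x ahead of the robot, y to its left, z up, the work surface at z = 0. Lengths are in m, angles in rad, forces in N, time in s.
With the tool pointing down it reaches from about 0.375 to 0.975 m from the base axis. Payload 3.8 kg.
Tool frame: the origin (TCP) lies midway between the tips of the shut fingers; the grasp point (between the pads) lies 19 mm behind it; z points along the fingers, y is the direction in which the jaws open and shut (so a half turn about z gives the same grasp; the last joint's range is limited). The gripper opens to 88 mm and grips with 3 to 60 N. Pads are 18 mm wide; open, the fingers measure 123 mm over their backs; the gripper's body (75 mm by 187 mm) begins 45 mm behind the grasp point.
Start: joints at [-1.239, 0.264, 1.604, -0, 1.274, -0.037], TCP at [0.243, -0.63, 0.239] pointing down, gripper open.
Joint ranges: [-2.63, 2.63], [-0.94, 2.18], [0.31, 2.57], [-1.31, 4.45], [0, 2.66], [-2.55, 2.55]. Speed limits (rad/s): [2.57, 2.57, 3.14, 3.14, 3.14, 3.14].

## Interface

Orientations are given as [roll, pitch, yaw] about the fixed x, y, z axes, in that order (R = Rz(yaw) Ry(pitch) Rx(roll)).
In Python, from cell import bot gives the robot as it stands.
- The arm moves only by the tool drive_tool, never from a script. Its argument "increments" is a list of rows, each a list of 7 numbers: the opening, from 0 (shut) to 1 (fully open), then the shift along the tool's x, y, z in m, then the turn, a rotation vector about the tool's x, y, z in rad. In form: [[gripper, x, y, z, rx, ry, rz], ...]. A call has 1 to 5 rows; each row is the pose to reach, as a shift and turn from the pose commanded when the call began, along the tool's axes at that moment; what a row does not reach only later rows make up. A row lasts 1/12 s, in which the tool goes at most 41.7 mm and 7.16 degrees, less where a joint would pass 70% of its speed; a pose out of reach is approached as far as the arm can. A call with a gripper value outside its range is refused whole. The fingers move at their own pace and stop on an object; the grip force is fixed at half the most. Time passes only in rows, so rows that repeat a pose let the fingers close. It gives the time, the measured TCP pose, the force and the opening at its end, in the units of the state.
- bot.observe(): the state, without advancing time (a new reading comes with each control period).
- bot.get_image(name): name is "scene" or "side" or "wrist"; returns the picture (400x640x3 uint8, red, green, blue); there is no depth.
- bot.calibration(name): a dict with "fovy" (degrees; the focal length in pixels is half the picture's height over the tangent of half this angle, whatever the lens; pixels are square), "cx", "cy" (the principal point, pixels), "extrinsics" (4x4, takes a point from camera to world coordinates). Camera axes: x right, y up, looking along -z (the intrinsics and any distortion apply to the point x, -y, -z); pixel columns grow to the right and rows downward; lengths in m; the calibration is good to about 2 mm. A picture is of the moment at which its call begins: read the wrist's pose just before it. calibration takes no time and is no camera call; for the wrist camera it gives the pose at the moment of the call.
- bot.finish_job(): hands the job in, once; it reports no verdict.
The state is a dict: "clock": time; "joint_pos": joint angles; "joint_velocities": joint speeds; "tau": joint torques, N m; "tcp_pos": TCP position; "eef_rot": TCP orientation; "wrist_force": force on the tool from outside, world axes, zero at the start; "torque": the same for the moment, N m; "grip_width": finger opening in m.
Only numpy, scipy, OpenCV 4.12 (cv2) and the standard library are available. Lean on these libraries where they do the work, as an engineer would, in place of code of your own. Each camera call takes 0.05 s, during which the arm holds its last target.

## Task

Lay the four cleaned clock wheels out of the white drying rack onto the two wooden train blocks, each with its tail down a hole and its disc lying flat, so that each block holds its train in running order from the great wheel at one end: on the dark block the brass train, with the centre wheel beside the great wheel and the third wheel between the centre wheel and the escape wheel; on the pale block the plated train, with the pin wheel beside the great wheel and the gathering wheel between the pin wheel and the warning wheel. The wheels at the blocks' ends are already right and must stay standing in their holes; set every wheel down rather than dropping it, and leave all of them standing still.

Things in the scene. Friction and masses are not known exactly. Their poses are not given: they have to be found in the camera images.
- centre_wheel: Loose. Yellow brass disc 50 mm across, 3 mm thick, open with four spokes, about 50 g, on an upright steel arbor 5 mm thick. Heights from the disc's underside: tail of the arbor to -14 mm, steel pinion 12 mm across from 17 to 39 mm (grip it there), arbor's top 49 mm. Origin: centre of the disc's underside; z up the arbor; any yaw. Starts upright in the drying rack.
- third_wheel: Loose. Yellow brass, 42 mm across, a plain disc without openings, 45 g; thickness, arbor, tail, pinion and origin as on the centre wheel. The four loose wheels start in any order, about 64 mm apart in one row, in the white drying rack: two rails with a 28 mm slot for the tails, tops 24 mm above the bench, the row within 0.2 rad of the y direction.
- pin_wheel: Loose. Silver-grey plated disc 50 mm across, open with four spokes, a ring of eight small brass pins standing 6 mm up from its rim (keep the fingertips above them), 50 g; thickness, arbor, tail, pinion and origin as on the centre wheel. Starts upright in the drying rack.
- gathering_wheel: Loose. Silver-grey plated, 42 mm across, a plain disc without openings, 45 g; thickness, arbor, tail, pinion and origin as on the centre wheel. Starts upright in the drying rack.
- dark_block: Dark walnut train block, fixed, 262 x 70 x 24 mm (y, x, z), its yaw within 0.2 rad of 0. Origin: centre of its underside. Through holes 28 mm across in a row on its y axis, at y = -96, -32, 32, 96 mm. A wheel belongs with its disc flat on the top and its tail in a hole. The brass great wheel and escape wheel stand in its end holes, either way round; the middle two are empty.
- pale_block: Pale birch train block, fixed, 262 x 70 x 24 mm (y, x, z), its yaw within 0.2 rad of 0. Origin: centre of its underside. Through holes 28 mm across in a row on its y axis, at y = -96, -32, 32, 96 mm. A wheel belongs with its disc flat on the top and its tail in a hole. The plated great wheel and warning wheel stand in its end holes, either way round; the middle two are empty.
- great_brass: Brass great wheel: yellow disc 56 mm across with a drum 34 mm across on it; drum top 27 mm, arbor top 49 mm above the disc's underside; 160 g. Loose, already in place, leave it standing. Origin: centre of the disc's underside, as it stands on the block. At either end of the dark block.
- escape_wheel: Escape wheel: yellow brass, 40 mm across, pointed saw-like teeth, four spokes; arbor and pinion as on the centre wheel; 30 g. Loose, already in place, leave it standing. Origin: centre of the disc's underside, as it stands on the block. At the other end of the dark block.
- great_plated: Plated great wheel: silver-grey disc 56 mm across with a drum 34 mm across on it; drum top 27 mm, arbor top 49 mm above the disc's underside; 160 g. Loose, already in place, leave it standing. Origin: centre of the disc's underside, as it stands on the block. At either end of the pale block.
- warning_wheel: Warning wheel: silver-grey, 38 mm across, three spokes and a single dark pin; arbor and pinion as on the centre wheel; 30 g. Loose, already in place, leave it standing. Origin: centre of the disc's underside, as it stands on the block. At the other end of the pale block.
Things that resemble listed ones, but are neither listed nor needed, are in the scene too. Leave any pink or purple look-alike of the gathering_wheel alone.

How it is judged:
By the outcome, as a careful person would: the job done as asked, in the order asked, and still so for the second after the job is handed in, with the robot touching nothing.
It also fails if it takes over 90 s, if anything falls off the work surface, if the arm or the gripper's body presses on something with over 40 N, if the wrist force passes 120 N, or if a joint passes its speed limit or range.

## Working session

There is one attempt and no reset: what is moved stays moved. The work goes in short steps, Python scripts to look and compute and a tool call to move; the robot and the scene stay as the last step left them, time stands still between calls to the robot, and variables do not carry over. Pictures are saved under pics/ and viewed, and the job is handed in when it is done.

Besides the shell and the picture viewer there is one more tool, called after "Call:" by a JSON object that holds its "method" and its "body". drive_tool: Moves the arm, as the interface text tells. Its arguments: {"type":"object","properties":{"increments":{"type":"array","items":{"type":"array","items":{"type":"number"}}}},"required":["increments"]}

```bash
ls; mkdir -p pics
python3 - <<'E'
from cell import bot
import cv2
for n in("scene","side","wrist"):
    im=bot.get_image(n); cv2.imwrite(f"pics/{n}0.png",im[:,:,::-1])
    c=bot.calibration(n); print(n,c)
print(bot.observe())
E
```

```text
pics
scene {'fovy': 45.313833351689695, 'cx': 323.41414321682043, 'cy': 200.0676186779565, 'extrinsics': array([[-0.40771365, -0.58861537,  0.69806986,  1.1764168 ],
       [ 0.91296278, -0.249061  ,  0.32321444,  0.30889249],
       [-0.016387  ,  0.76909074,  0.63892949,  0.63951896],
       [ 0.        ,  0.        ,  0.        ,  1.        ]])}
side {'fovy': 54.33326833501911, 'cx': 315.8185481023824, 'cy': 199.6575719857918, 'extrinsics': array([[-0.91315037,  0.31486385, -0.25887674,  0.31155713],
       [-0.40733831, -0.68113415,  0.60838455,  0.46374883],
       [ 0.01522852,  0.66099699,  0.75023401,  0.60018254],
       [ 0.        ,  0.        ,  0.        ,  1.        ]])}
wrist {'fovy': 62.700056616789105, 'cx': 317.4848302787991, 'cy': 201.97100984842675, 'extrinsics': array([[ 0.36071674,  0.88533845,  0.29335859,  0.31883803],
       [-0.93266983,  0.34349594,  0.11017049, -0.59910109],
       [-0.00322931, -0.31334704,  0.94963319,  0.38293507],
       [ 0.        ,  0.        ,  0.        ,  1.        ]])}
{'clock': 0.15, 'joint_pos': array([-1.23888059e+00,  2.64577198e-01,  1.60500390e+00, -1.95449698e-06,
        1.27368287e+00, -3.68748233e-02]), 'joint_velocities': array([ 0.00216881, -0.00212141, -0.00357566, -0.00222567,  0.00312203,
        0.00042182]), 'tau': array([ 2.00014829e-04, -5.02848029e+01, -3.57469261e+01,  7.28949113e-02,
        2.49243592e-02, -1.06504385e-04]), 'tcp_pos': array([ 0.24317374, -0.62912043,  0.23770643]), 'eef_rot': array([-3.13992240e+00, -5.97489104e-05,  3.68791086e-01]), 'wrist_force': array([ 0.47064352, -0.13359523, -0.74814026]), 'torque': array([0.00499262, 0.04052001, 0.04103493]), 'grip_width': 0.08836504905058704}
```

View pics/scene0.png

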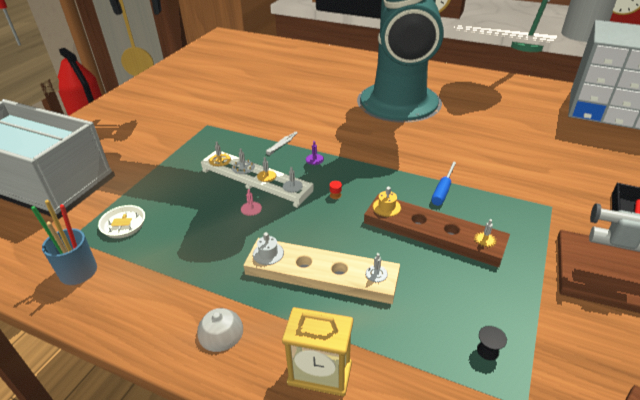

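View pics/side0.png

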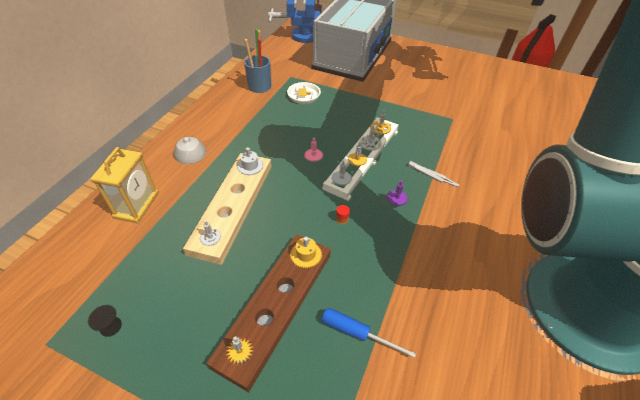

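View pics/wrist0.png

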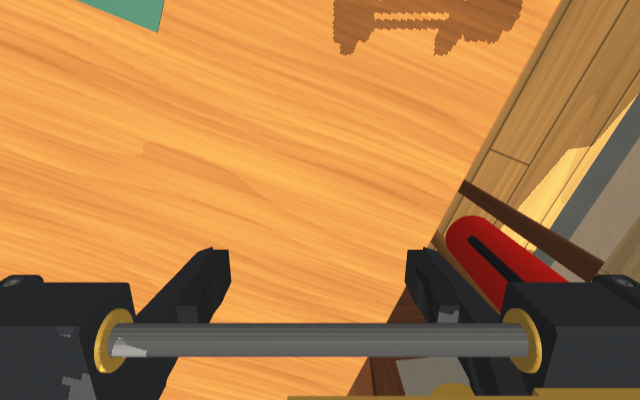

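The scene view shows the rack from about (215,160) to (300,190), the pale block at (322,270) and the dark block at (435,230). Pink and purple look-alikes are at (250,205) and (314,155). Zooming in next.

```bash
python3 - <<'E'
import cv2,numpy as np
a=cv2.imread("pics/scene0.png");b=cv2.imread("pics/side0.png")
A=cv2.resize(a[135:215,195:325],(780,480),interpolation=cv2.INTER_CUBIC)
B=cv2.resize(b[105:215,300:420],(600,550),interpolation=cv2.INTER_CUBIC)
cv2.imwrite("pics/za.png",A);cv2.imwrite("pics/zb.png",B)
cv2.imwrite("pics/zc.png",cv2.resize(a[175:305,240:515],(800,378),interpolation=cv2.INTER_CUBIC))
E
python3 -c "
from cell import bot
print(bot.calibration('scene').keys())"
```

```text
dict_keys(['fovy', 'cx', 'cy', 'extrinsics'])
```

View pics/za.png

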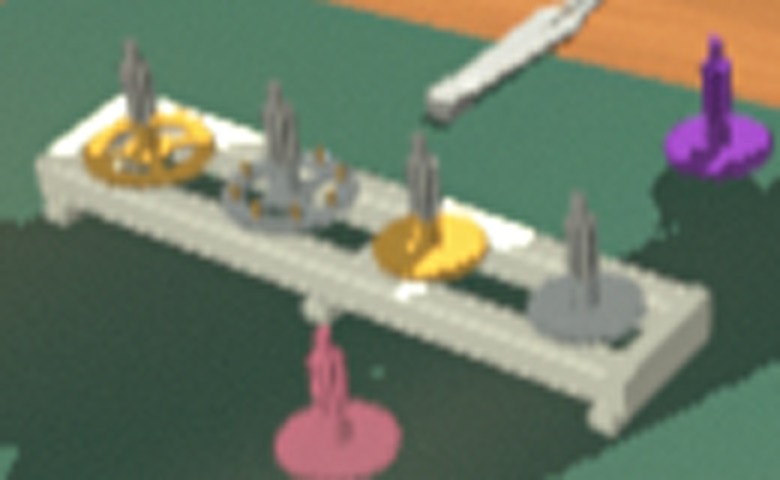

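View pics/zb.png

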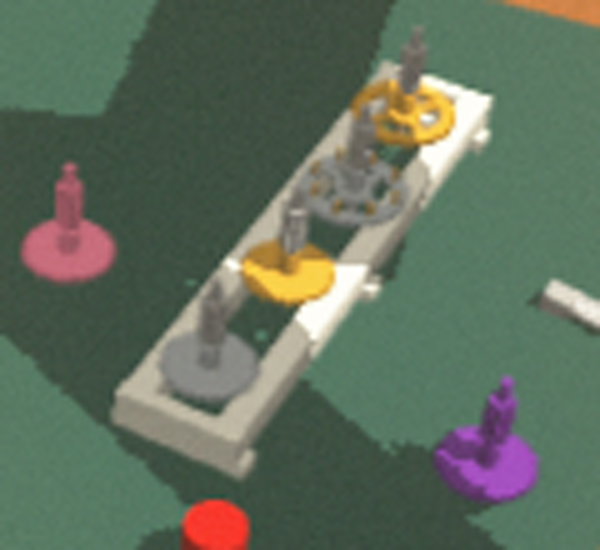

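View pics/zc.png

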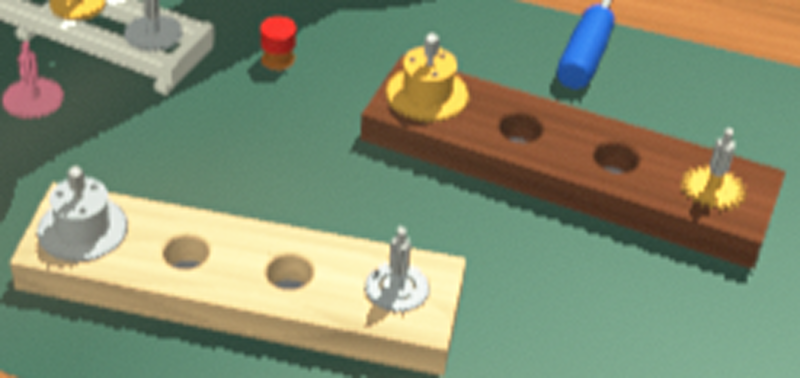

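```bash
cat > h.py <<'E'
from cell import bot
import numpy as np,cv2
def cam(n):
    c=bot.calibration(n); f=200/np.tan(np.radians(c['fovy'])/2)
    return f,c['cx'],c['cy'],np.array(c['extrinsics'])
def ray(n,p,C=None):
    f,cx,cy,E=C or cam(n)
    d=E[:3,:3]@np.array([(p[0]-cx)/f,-(p[1]-cy)/f,-1.]); return E[:3,3],d/np.linalg.norm(d)
def plane(n,p,z,C=None):
    o,d=ray(n,p,C); return o+d*(z-o[2])/d[2]
def tri(n1,p1,n2,p2):
    o1,d1=ray(n1,p1);o2,d2=ray(n2,p2)
    A=np.stack([d1,-d2],1); t=np.linalg.lstsq(A,o2-o1,rcond=None)[0]
    a=o1+d1*t[0];b=o2+d2*t[1]; return (a+b)/2,np.linalg.norm(a-b)
def proj(n,X,C=None):
    f,cx,cy,E=C or cam(n); q=E[:3,:3].T@(np.asarray(X)-E[:3,3]); return cx+f*q[0]/-q[2],cy-f*q[1]/-q[2]
E
python3 - <<'E'
from h import *
np.set_printoptions(precision=4,suppress=True)
S={'centre':((216.7,142.5),(383.4,111.4)),'pin':((241,149.7),(373.4,127)),'third':((265,158),(358.6,144.4)),'gath':((291.3,167.8),(342.6,162.4))}
for k,(a,b) in S.items(): print(k,*tri('scene',a,'side',b),plane('scene',a,.073)[:2],plane('side',b,.073)[:2])
H={'d-':((419.1,219),(286,287)),'d+':((451.8,229),(265,320)),'p-':((304.3,261.3),(237,188)),'p+':((339.7,268.2),(225,212))}
for k,(a,b) in H.items(): print(k,*tri('scene',a,'side',b),plane('scene',a,.024)[:2],plane('side',b,.024)[:2])
T={'gb':(388.5,188),'es':(490,220.4),'gp':(265.8,234.1),'wa':(377.5,254.7)}
for k,a in T.items(): print(k,plane('scene',a,.073))
E
```

```text
centre [ 0.4641 -0.2758  0.0693] 0.00032457362029232194 [ 0.4689 -0.2718] [ 0.4631 -0.271 ]
pin [ 0.4669 -0.2122  0.0688] 0.0008766126823451093 [ 0.4726 -0.2078] [ 0.4657 -0.2076]
third [ 0.4766 -0.1465  0.069 ] 0.002927159649212387 [ 0.4799 -0.1452] [ 0.4752 -0.1398]
gath [ 0.4866 -0.0801  0.0697] 0.0018929600849919123 [ 0.4897 -0.0789] [ 0.4854 -0.0753]
d- [0.4785 0.1885 0.0184] 0.0012533619171817335 [0.4844 0.189 ] [0.4769 0.1918]
d+ [0.4822 0.2528 0.0186] 0.0022580478830416064 [0.4877 0.2522] [0.4807 0.2559]
p- [0.6682 0.034  0.0226] 0.0006930712525586039 [0.6695 0.035 ] [0.6674 0.0346]
p+ [0.6569 0.0962 0.0206] 0.0008467054686643258 [0.66   0.0978] [0.6549 0.0979]
gb [0.4764 0.1217 0.073 ]
es [0.4948 0.3129 0.073 ]
gp [ 0.679  -0.0313  0.073 ]
wa [0.6499 0.1598 0.073 ]
```

Call:
{"method": "drive_tool", "body": {"increments": [[1,0.336,-0.252,0.0,0,0,-1.09],[1,0.336,-0.252,0.0,0,0,-1.09],[1,0.336,-0.252,0.0,0,0,-1.09],[1,0.336,-0.252,0.0,0,0,-1.09],[1,0.336,-0.252,0.0,0,0,-1.09]]}}

```text
clock: 0.57
tcp_pos: [0.3541, -0.4511, 0.2383]
eef_rot: [-3.141, -0.0, 0.999]
wrist_force: [0.4, -0.2, -0.1]
grip_width: 0.0882
```

```bash
cat > go.py <<'E'
import sys
from h import *
from scipy.spatial.transform import Rotation as Ro
def inc(goal,yaw):
    s=bot.observe(); R=Ro.from_euler('xyz',s['eef_rot'])
    Rg=Ro.from_euler('xyz',[np.pi,0,yaw])
    d=R.inv().apply(np.array(goal)-s['tcp_pos']); w=(R.inv()*Rg).as_rotvec()
    print('tcp',s['tcp_pos'].round(4),'rot',s['eef_rot'].round(4),'clk',round(s['clock'],2),'grip',round(s['grip_width'],4),'F',s['wrist_force'].round(1))
    print('shift',d.round(4),'turn',w.round(4),'rows',max(np.linalg.norm(d)/.0417,np.linalg.norm(w)/.125).round(1))
if __name__=='__main__':
    a=list(map(float,sys.argv[1:])); inc(a[:3],a[3])
E
python3 go.py .466 -.29 .24 1.46
```

```text
tcp [ 0.3541 -0.4511  0.2383] rot [-3.1411e+00 -4.0000e-04  9.9920e-01] clk 0.57 grip 0.0882 F [ 0.4 -0.2 -0.1]
shift [ 0.196   0.0069 -0.0017] turn [-4.000e-04 -5.000e-04 -4.608e-01] rows 4.7
```

Call:
{"method": "drive_tool", "body": {"increments": [[1,0.196,0.007,-0.002,0,0,-0.461],[1,0.196,0.007,-0.002,0,0,-0.461],[1,0.196,0.007,-0.002,0,0,-0.461],[1,0.196,0.007,-0.002,0,0,-0.461],[0.6,0.196,0.007,-0.002,0,0,-0.461]]}}

```text
clock: 0.98
tcp_pos: [0.4677, -0.2894, 0.2406]
eef_rot: [3.141, -0.001, 1.46]
wrist_force: [0.9, -0.5, 1.1]
grip_width: 0.0838
```

Run:
```python
from h import *
print(bot.observe()['tcp_pos'],bot.observe()['eef_rot'],bot.observe()['joint_velocities'].max())
C=cam('wrist');im=bot.get_image('wrist');cv2.imwrite('pics/w1.png',im[:,:,::-1]);np.savez('w1.npz',f=C[0],cx=C[1],cy=C[2],E=C[3])
for x in [(.466,-.273,.073),(.469,-.21,.073),(.478,-.144,.073),(.4875,-.0777,.073)]: print(proj('wrist',x,C))
```

```text
[ 0.46770254 -0.28944958  0.24058271] [ 3.14138266e+00 -9.82670221e-04  1.45985034e+00] 0.7201077628013522
(np.float64(314.6124902793678), np.float64(166.21544431675625))
(np.float64(310.04496494070986), np.float64(98.05067653686089))
(np.float64(311.44310655352655), np.float64(15.452772542637916))
(np.float64(313.6583279935144), np.float64(-81.04206562804669))
```

View pics/w1.png

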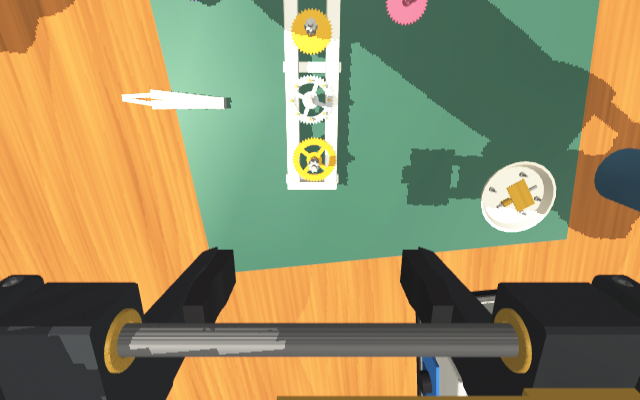

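The wrist view shows the centre wheel at (314,160), open with spokes. The pinned wheel is at (312,100) and the plain brass wheel at (311,30). The pink look-alike is off the row at (406,8). My projected tips fall on these wheels; the crop will confirm.

Run:
```python
import cv2
a=cv2.imread('pics/w1.png');cv2.imwrite('pics/w1z.png',cv2.resize(a[0:200,250:380],(390,600),interpolation=cv2.INTER_CUBIC))
```

```text
(no output)
```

View pics/w1z.png

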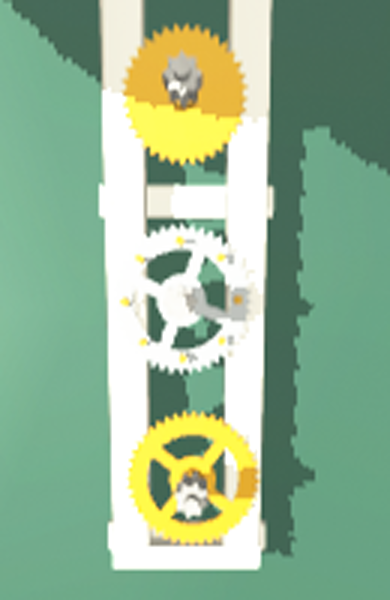

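```bash
python3 - <<'E'
from h import *
d=np.load('w1.npz');C=(float(d['f']),float(d['cx']),float(d['cy']),d['E'])
for p,z in [((314.3,159.3),.026),((314,166.5),.073),((312.3,100),.026),((311.7,31),.026),((310.7,19),.073)]: print(p,plane('wrist',p,z,C).round(4))
E
python3 go.py .467 -.272 .12 1.46
```

```text
(314.3, 159.3) [ 0.465  -0.2751  0.026 ]
(314, 166.5) [ 0.4654 -0.2732  0.073 ]
(312.3, 100) [ 0.4701 -0.2126  0.026 ]
(311.7, 31) [ 0.477 -0.148  0.026]
(310.7, 19) [ 0.4771 -0.1466  0.073 ]
tcp [ 0.47   -0.2863  0.2407] rot [ 3.1397 -0.0041  1.4587] clk 1.03 grip 0.0798 F [1.5 2.4 0.5]
shift [ 0.0133 -0.0048  0.1207] turn [ 0.0019 -0.0041 -0.0013] rows 2.9
```

Call:
{"method": "drive_tool", "body": {"increments": [[0.6,0.012,-0.006,0.12,0,0,0],[0.6,0.012,-0.006,0.12,0,0,0],[0.6,0.012,-0.006,0.12,0,0,0],[0.6,0.012,-0.006,0.12,0,0,0]]}}

```text
clock: 1.37
tcp_pos: [0.456, -0.2754, 0.1124]
eef_rot: [-3.128, -0.007, 1.455]
wrist_force: [-1.8, 1.4, -1.1]
grip_width: 0.0536
```

```bash
python3 go.py .465 -.274 .037 1.46
```

```text
tcp [ 0.456  -0.2754  0.1124] rot [-3.1276 -0.0072  1.4554] clk 1.37 grip 0.0536 F [-1.8  1.4 -1.1]
shift [0.0019 0.0099 0.0753] turn [-0.0139 -0.0072 -0.0045] rows 1.8
```

Call:
{"method": "drive_tool", "body": {"increments": [[0.5,0,0,0,0,0,0],[0.5,0,0,0,0,0,0],[0.5,0,0,0,0,0,0]]}}

```text
clock: 1.62
tcp_pos: [0.464, -0.2817, 0.1239]
eef_rot: [3.137, 0.002, 1.454]
wrist_force: [0.4, 0.5, 0.1]
grip_width: 0.0443
```

```bash
python3 go.py .465 -.274 .037 1.46
```

```text
tcp [ 0.464  -0.2817  0.1239] rot [3.1369e+00 2.5000e-03 1.4543e+00] clk 1.62 grip 0.0443 F [0.4 0.5 0.1]
shift [ 0.008  -0.0003  0.0869] turn [ 0.0047  0.0025 -0.0057] rows 2.1
```

Call:
{"method": "drive_tool", "body": {"increments": [[0.5,0.006,0.003,0.015,0,0,0],[0.5,0.006,0.003,0.03,0,0,0],[0.5,0.006,0.003,0.04,0,0,0],[0.5,0.006,0.003,0.045,0,0,0],[0.5,0.006,0.003,0.045,0,0,0]]}}

```text
clock: 2.03
tcp_pos: [0.4656, -0.2746, 0.0758]
eef_rot: [-3.142, 0.0, 1.455]
wrist_force: [0.4, 0.5, 0.5]
grip_width: 0.044
```

```bash
python3 go.py .465 -.274 .037 1.46
```

```text
tcp [ 0.4656 -0.2746  0.0758] rot [-3.1415  0.      1.4545] clk 2.03 grip 0.044 F [0.4 0.5 0.5]
shift [ 0.0005 -0.0007  0.0388] turn [-0.0001  0.     -0.0055] rows 0.9
```

Call:
{"method": "drive_tool", "body": {"increments": [[0.5,0.001,-0.001,0.012,0,0,0],[0.5,0.001,-0.001,0.026,0,0,0],[0.5,0.001,-0.001,0.036,0,0,0],[0.5,0.001,-0.001,0.039,0,0,0],[0.5,0.001,-0.001,0.039,0,0,0]]}}

```text
clock: 2.45
tcp_pos: [0.4639, -0.2727, 0.0356]
eef_rot: [-3.14, -0.001, 1.455]
wrist_force: [0.5, -0.1, 1.0]
grip_width: 0.0442
```

Call:
{"method": "drive_tool", "body": {"increments": [[0,0,0,0,0,0,0],[0,0,0,0,0,0,0],[0,0,0,0,0,0,0],[0,0,0,0,0,0,0]]}}

```text
clock: 2.78
tcp_pos: [0.4652, -0.2735, 0.0374]
eef_rot: [3.14, 0.001, 1.455]
wrist_force: [0.1, -0.3, -0.1]
grip_width: 0.0197
```

Call:
{"method": "drive_tool", "body": {"increments": [[0,0,0,0,0,0,0],[0,0,0,0,0,0,0],[0,0,0,0,0,0,0]]}}

```text
clock: 3.03
tcp_pos: [0.4651, -0.2733, 0.0372]
eef_rot: [3.141, 0.0, 1.455]
wrist_force: [-0.6, -0.9, 2.5]
grip_width: 0.011
```

```bash
python3 go.py .48 .189 .14 1.5
python3 - <<'E'
from h import *
im=bot.get_image('scene');cv2.imwrite('pics/s2.png',cv2.resize(im[100:220,160:340,::-1],(720,480)))
E
```

```text
tcp [ 0.4651 -0.2733  0.0372] rot [3.1408e+00 4.0000e-04 1.4549e+00] clk 3.03 grip 0.011 F [-0.6 -0.9  2.5]
shift [ 0.4609 -0.0386 -0.103 ] turn [ 0.0008  0.0004 -0.0451] rows 11.4
```

View pics/s2.png

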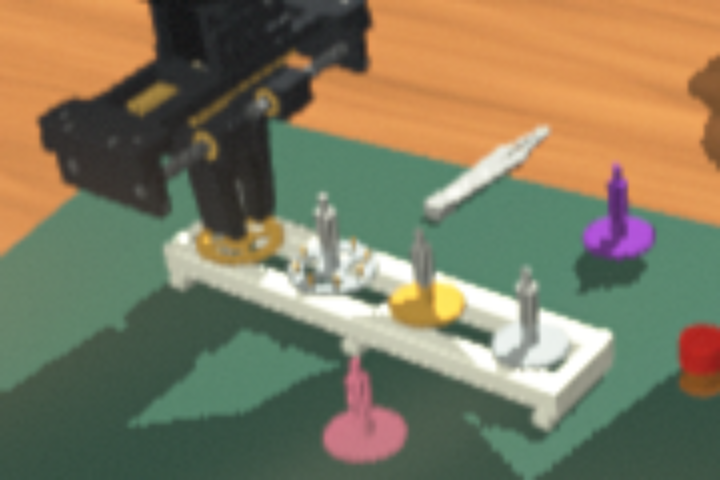

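Call:
{"method": "drive_tool", "body": {"increments": [[0,0,0,-0.01,0,0,0],[0,0,0,-0.03,0,0,0],[0,0,0,-0.06,0,0,0],[0,0.01,0,-0.09,0,0,0],[0,0.03,0,-0.12,0,0,0]]}}

```text
clock: 3.5
tcp_pos: [0.4678, -0.2443, 0.1583]
eef_rot: [-3.141, 0.001, 1.453]
wrist_force: [0.7, 0.1, -0.8]
grip_width: 0.0107
```

Call:
{"method": "drive_tool", "body": {"increments": [[0,0.03,0,-0.01,0,0,0],[0,0.07,-0.005,-0.01,0,0,0],[0,0.11,-0.01,-0.01,0,0,0],[0,0.15,-0.014,-0.01,0,0,-0.02],[0,0.19,-0.018,-0.01,0,0,-0.03]]}}

```text
clock: 3.92
tcp_pos: [0.4718, -0.051, 0.1675]
eef_rot: [3.141, -0.0, 1.485]
wrist_force: [0.5, 0.2, -0.5]
grip_width: 0.011
```

```bash
python3 go.py .481 .12 .16 1.48
```

```text
tcp [ 0.4718 -0.051   0.1675] rot [ 3.1408 -0.      1.4847] clk 3.92 grip 0.011 F [ 0.5  0.2 -0.5]
shift [ 0.1711 -0.0055  0.0075] turn [ 0.0008 -0.      0.0047] rows 4.1
```

Call:
{"method": "drive_tool", "body": {"increments": [[0,0.04,-0.001,0.004,0,0,0],[0,0.08,-0.002,0.007,0,0,0],[0,0.12,-0.004,0.007,0,0,0],[0,0.15,-0.005,0.007,0,0,0.004],[0,0.165,-0.005,0.007,0,0,0.004]]}}

```text
clock: 4.33
tcp_pos: [0.481, 0.1156, 0.1602]
eef_rot: [3.142, -0.001, 1.483]
wrist_force: [0.0, -0.1, -0.4]
grip_width: 0.0109
```

Call:
{"method": "drive_tool", "body": {"increments": [[0,0,0,0,0,0,0],[0,0,0,0,0,0,0],[0,0,0,0,0,0,0]]}}

```text
clock: 4.58
tcp_pos: [0.4813, 0.1117, 0.1598]
eef_rot: [-3.141, 0.001, 1.481]
wrist_force: [-0.8, -0.9, -1.0]
grip_width: 0.011
```

Run:
```python
from h import *
C=cam('wrist');im=bot.get_image('wrist');cv2.imwrite('pics/w3.png',im[:,:,::-1]);np.savez('w3.npz',f=C[0],cx=C[1],cy=C[2],E=C[3])
for x in [(.4785,.1885,.024),(.482,.253,.024)]: print(proj('wrist',x,C))
```

```text
(np.float64(306.6973104905407), np.float64(101.87081911184872))
(np.float64(302.8069326370946), np.float64(12.785024262916778))
```

View pics/w3.png

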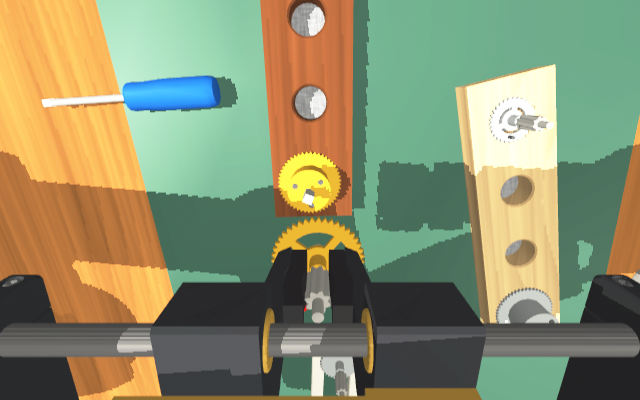

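```bash
python3 - <<'E'
from h import *
d=np.load('w3.npz');C=(float(d['f']),float(d['cx']),float(d['cy']),d['E'])
for p in [(311,103),(308,19),(521,253),(517.5,190.5)]: print(p,plane('wrist',p,.024,C).round(4))
im=cv2.imread('pics/w3.png');cv2.imwrite('pics/w3z.png',cv2.resize(im[0:220,250:370],(400,733)[:2] if 0 else (327,600),interpolation=cv2.INTER_CUBIC))
E
python3 go.py .479 .187 .16 1.48
```

```text
(311, 103) [0.4819 0.1873 0.024 ]
(308, 19) [0.4855 0.2485 0.024 ]
(521, 253) [0.6676 0.0336 0.024 ]
(517.5, 190.5) [0.658  0.0965 0.024 ]
tcp [0.4813 0.1113 0.1597] rot [-3.1414e+00  5.0000e-04  1.4800e+00] clk 4.63 grip 0.0107 F [ 0.6  0.8 -0.5]
shift [ 0.0751 -0.0092 -0.0003] turn [-0.0002  0.0005  0.    ] rows 1.8
```

View pics/w3z.png

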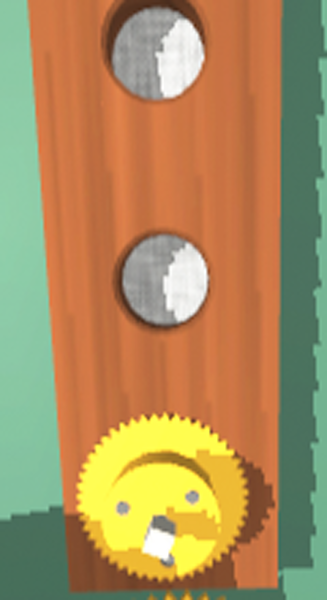

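Call:
{"method": "drive_tool", "body": {"increments": [[0,0.02,-0.002,0,0,0,0],[0,0.045,-0.005,0,0,0,0],[0,0.065,-0.007,0.01,0,0,0],[0,0.076,-0.008,0.03,0,0,0],[0,0.076,-0.008,0.05,0,0,0]]}}

```text
clock: 5.05
tcp_pos: [0.4819, 0.1896, 0.1105]
eef_rot: [3.138, -0.002, 1.48]
wrist_force: [-0.6, -0.4, -0.6]
grip_width: 0.0105
```

Call:
{"method": "drive_tool", "body": {"increments": [[0,0,0,0.015,0,0,0],[0,0,0,0.02,0,0,0],[0,0,0,0.02,0,0,0],[0,0,0,0.02,0,0,0]]}}

```text
clock: 5.38
tcp_pos: [0.4807, 0.1878, 0.09]
eef_rot: [-3.142, 0.0, 1.479]
wrist_force: [0.7, -0.4, -0.4]
grip_width: 0.0106
```

```bash
python3 go.py .480 .188 .039 1.48
python3 - <<'E'
from h import *
im=bot.get_image('scene');cv2.imwrite('pics/s4.png',cv2.resize(im[140:280,340:540,::-1],(800,560)))
E
```

```text
tcp [0.4807 0.1878 0.09  ] rot [-3.1416e+00  1.0000e-04  1.4793e+00] clk 5.38 grip 0.0106 F [ 0.7 -0.4 -0.4]
shift [ 0.0001 -0.0007  0.051 ] turn [-0.      0.0001 -0.0007] rows 1.2
```

View pics/s4.png

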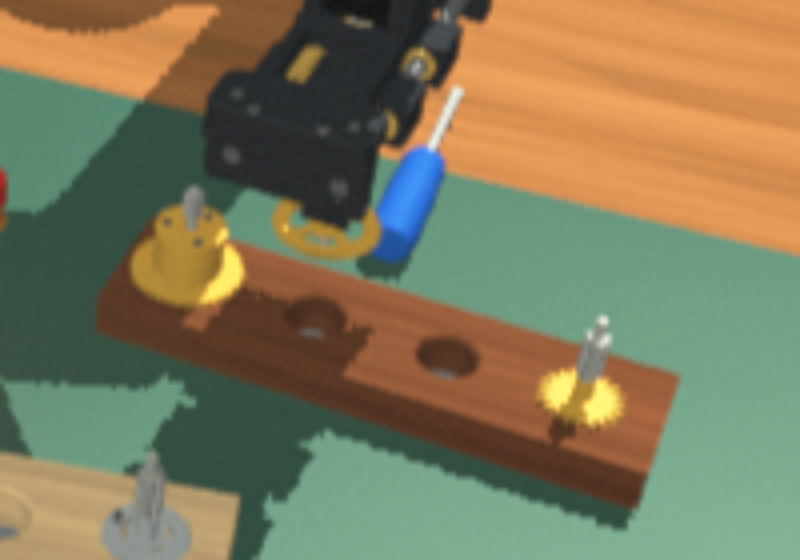

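Call:
{"method": "drive_tool", "body": {"increments": [[0,0,0,0.01,0,0,0],[0,0,0,0.022,0,0,0],[0,0,0,0.034,0,0,0],[0,0,0,0.042,0,0,0],[0,0,0,0.045,0,0,0]]}}

```text
clock: 5.85
tcp_pos: [0.4786, 0.1881, 0.0423]
eef_rot: [-3.138, 0.002, 1.481]
wrist_force: [-0.3, 0.1, 0.4]
grip_width: 0.0105
```

Call:
{"method": "drive_tool", "body": {"increments": [[0,0,0,0.002,0,0,0],[0,0,0,0.004,0,0,0],[0,0,0,0.006,0,0,0],[0,0,0,0.0075,0,0,0],[0,0,0,0.0075,0,0,0]]}}

```text
clock: 6.27
tcp_pos: [0.4807, 0.1888, 0.0374]
eef_rot: [3.141, -0.0, 1.481]
wrist_force: [0.1, -0.6, 0.2]
grip_width: 0.0107
```

Call:
{"method": "drive_tool", "body": {"increments": [[0,0,0,0.0005,0,0,0],[0,0,0,0.001,0,0,0],[0,0,0,0.001,0,0,0]]}}

```text
clock: 6.52
tcp_pos: [0.4807, 0.1888, 0.0372]
eef_rot: [3.141, -0.0, 1.481]
wrist_force: [-3.1, 0.4, 5.0]
grip_width: 0.0109
```

```bash
python3 go.py .480 .188 .039 1.48
python3 - <<'E'
from h import *
im=bot.get_image('scene');cv2.imwrite('pics/s5.png',cv2.resize(im[170:240,360:460,::-1],(800,560)))
im=bot.get_image('side');cv2.imwrite('pics/d5.png',cv2.resize(im[210:310,240:350,::-1],(660,600)))
E
```

```text
tcp [0.4807 0.1888 0.0372] rot [ 3.1410e+00 -2.0000e-04  1.4808e+00] clk 6.52 grip 0.0109 F [-3.1  0.4  5. ]
shift [-0.0009 -0.0006 -0.0018] turn [ 0.0005 -0.0002  0.0008] rows 0.1
```

View pics/s5.png

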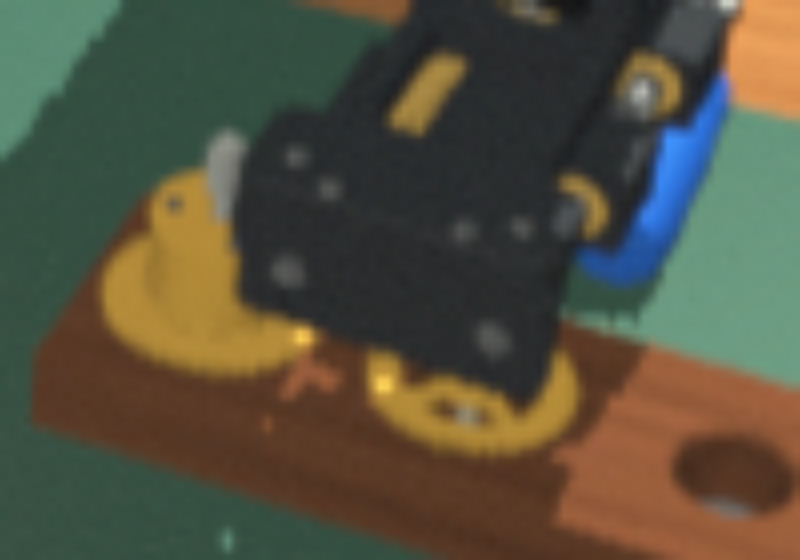

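View pics/d5.png

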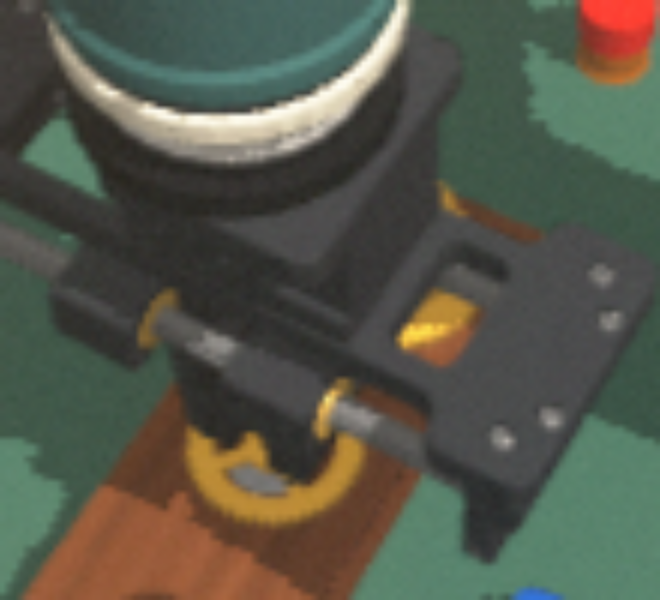

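The disc sits flat on the dark block beside the great wheel, with about 5 N contact. Releasing.

Call:
{"method": "drive_tool", "body": {"increments": [[0.4,0,0,-0.0005,0,0,0],[0.4,0,0,-0.0005,0,0,0],[0.4,0,0,-0.0005,0,0,0],[0.4,0,0,-0.0005,0,0,0],[0.4,0,0,-0.005,0,0,0]]}}

```text
clock: 7.03
tcp_pos: [0.4795, 0.1884, 0.0404]
eef_rot: [-3.14, 0.001, 1.481]
wrist_force: [-0.2, -0.0, -0.9]
grip_width: 0.0354
```

Call:
{"method": "drive_tool", "body": {"increments": [[0.4,0,0,-0.015,0,0,0],[0.4,0,0,-0.04,0,0,0],[0.4,0,0,-0.075,0,0,0],[0.5,-0.01,0,-0.1,0,0,0],[0.5,-0.03,0,-0.11,0,0,0]]}}

```text
clock: 7.45
tcp_pos: [0.4806, 0.1606, 0.1561]
eef_rot: [3.135, -0.003, 1.483]
wrist_force: [1.3, 0.3, -0.5]
grip_width: 0.0439
```

```bash
python3 go.py .470 -.2115 .15 1.46
```

```text
tcp [0.4806 0.1606 0.1561] rot [ 3.1346 -0.0034  1.4827] clk 7.45 grip 0.0439 F [ 1.3  0.3 -0.5]
shift [-0.3716  0.0222  0.005 ] turn [ 0.0069 -0.0035  0.0227] rows 8.9
```

Call:
{"method": "drive_tool", "body": {"increments": [[0.5,-0.03,0.003,0,0,0,0],[0.5,-0.07,0.008,0,0,0,0],[0.5,-0.11,0.012,0,0,0,0.01],[0.5,-0.15,0.017,0,0,0,0.02],[0.5,-0.19,0.022,0,0,0,0.022]]}}

```text
clock: 7.87
tcp_pos: [0.4823, -0.034, 0.1517]
eef_rot: [3.141, -0.0, 1.459]
wrist_force: [0.9, -1.1, 0.2]
grip_width: 0.0438
```

Call:
{"method": "drive_tool", "body": {"increments": [[0.5,-0.03,0.003,0,0,0,0],[0.5,-0.043,0.004,0.01,0,0,0],[0.5,-0.047,0.005,0.03,0,0,0],[0.5,-0.047,0.005,0.045,0,0,0],[0.5,-0.047,0.005,0.05,0,0,0]]}}

```text
clock: 8.28
tcp_pos: [0.4804, -0.0801, 0.0992]
eef_rot: [-3.138, -0.0, 1.457]
wrist_force: [-1.5, 0.4, -0.4]
grip_width: 0.0442
```

Call:
{"method": "drive_tool", "body": {"increments": [[0.5,0,0,0,0,0,0],[0.5,0,0,0,0,0,0]]}}

```text
clock: 8.45
tcp_pos: [0.4823, -0.0795, 0.1014]
eef_rot: [-3.141, -0.0, 1.459]
wrist_force: [-0.1, -0.0, 0.1]
grip_width: 0.044
```

```bash
python3 go.py .487 -.081 .037 1.46
python3 - <<'E'
from h import *
im=bot.get_image('scene');cv2.imwrite('pics/s6.png',im[80:330,150:550,::-1])
im=bot.get_image('side');cv2.imwrite('pics/d6.png',im[80:380,150:550,::-1])
E
```

```text
tcp [ 0.4823 -0.0795  0.1014] rot [-3.1413e+00 -1.0000e-04  1.4592e+00] clk 8.45 grip 0.044 F [-0.1 -0.   0.1]
shift [-0.001   0.0049  0.0644] turn [-0.0003 -0.0001 -0.0008] rows 1.5
```

View pics/s6.png

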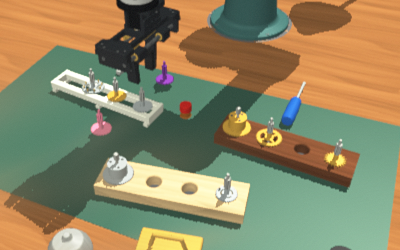

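View pics/d6.png

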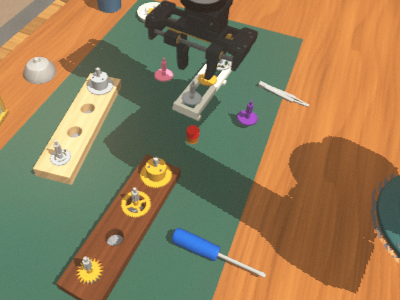

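Run:
```python
from h import *
for n,o,f in(('scene',(150,80),'s6'),('side',(150,80),'d6')):
    im=cv2.imread(f'pics/{f}.png')
    for X,c in(((.4823,-.0795,.1014),(0,0,255)),((.487,-.081,.073),(255,0,255)),((.487,-.081,.024),(255,255,0))):
        u,v=proj(n,X);print(n,u,v);cv2.circle(im,(int(u-o[0]),int(v-o[1])),1,c,-1)
    u,v=proj(n,(.487,-.081,.073));u=int(u-o[0]);v=int(v-o[1])
    cv2.imwrite(f'pics/{f}m.png',cv2.resize(im[max(v-50,0):v+50,u-60:u+60],(720,600)))
```

```text
scene 291.88634202442216 154.13927985986683
scene 290.9914709606038 166.8467477764416
scene 292.39049269341115 185.932370439179
side 345.88414137897263 150.6939762786147
side 342.8963190462883 160.38974602395143
side 341.30663534094975 177.7743480576281
```

View pics/s6m.png

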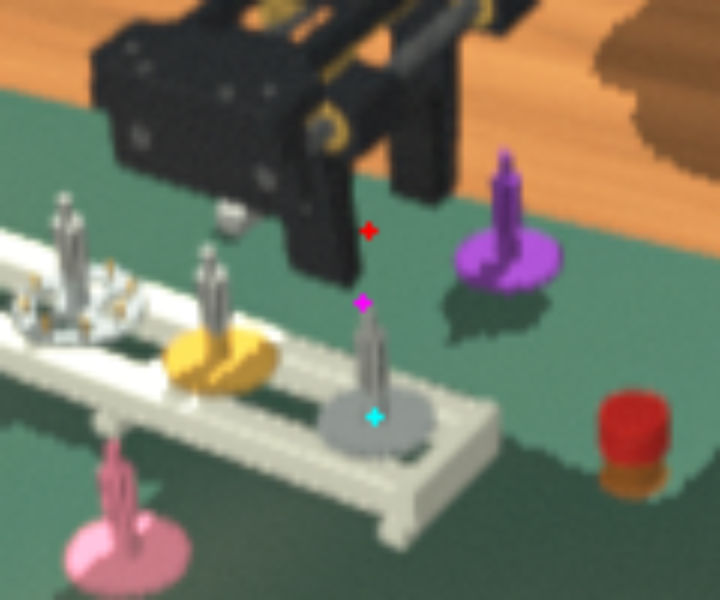

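View pics/d6m.png

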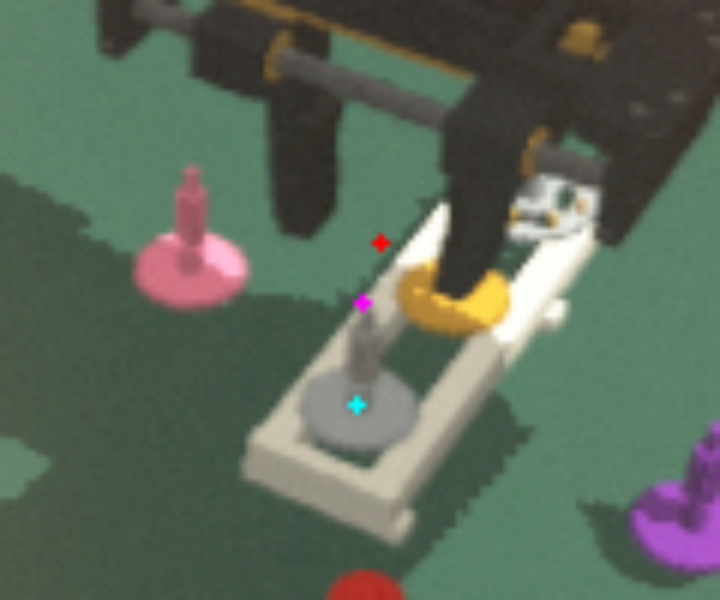

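Call:
{"method": "drive_tool", "body": {"increments": [[0.5,-0.001,0.004,0.01,0,0,0],[0.5,-0.001,0.004,0.025,0,0,0],[0.5,-0.001,0.004,0.045,0,0,0],[0.5,-0.001,0.004,0.058,0,0,0],[0.5,-0.001,0.004,0.064,0,0,0]]}}

```text
clock: 8.97
tcp_pos: [0.4852, -0.0807, 0.0354]
eef_rot: [-3.139, -0.0, 1.459]
wrist_force: [-0.7, -0.5, 0.0]
grip_width: 0.0441
```

Call:
{"method": "drive_tool", "body": {"increments": [[0.5,0,0,0,0,0,0],[0,0,0,0,0,0,0],[0,0,0,0,0,0,0],[0,0,0,0,0,0,0],[0,0,0,0,0,0,0]]}}

```text
clock: 9.38
tcp_pos: [0.487, -0.0813, 0.0382]
eef_rot: [3.14, 0.0, 1.459]
wrist_force: [0.2, -0.1, 0.1]
grip_width: 0.0196
```

Call:
{"method": "drive_tool", "body": {"increments": [[0,0,0,0,0,0,0],[0,0,0,0,0,0,0],[0,0,0,0,0,0,0]]}}

```text
clock: 9.63
tcp_pos: [0.4867, -0.0813, 0.0379]
eef_rot: [3.14, 0.0, 1.459]
wrist_force: [0.1, -0.3, 3.5]
grip_width: 0.0109
```

```bash
python3 go.py .657 .0965 .16 1.743
```

```text
tcp [ 0.4867 -0.0813  0.0379] rot [3.1402e+00 1.0000e-04 1.4587e+00] clk 9.63 grip 0.0109 F [ 0.1 -0.3  3.5]
shift [ 0.1957  0.1495 -0.1219] turn [ 0.0013  0.0003 -0.2843] rows 6.6
```

Run:
```python
from h import *
for p in [(290,370),(320,390),(350,380)]: print(plane('scene',p,0.0).round(3))
for p in [(105,207),(128,218),(152,188)]: print('side',plane('side',p,0.0).round(3))
```

```text
[0.853 0.099 0.   ]
[0.863 0.152 0.   ]
[0.832 0.186 0.   ]
side [0.893 0.172 0.   ]
side [0.832 0.175 0.   ]
side [0.843 0.091 0.   ]
```

Call:
{"method": "drive_tool", "body": {"increments": [[0,0,0,-0.01,0,0,0],[0,0,0,-0.03,0,0,0],[0,0.005,0.004,-0.06,0,0,0],[0,0.02,0.016,-0.09,0,0,-0.03],[0,0.045,0.036,-0.115,0,0,-0.07]]}}

```text
clock: 10.05
tcp_pos: [0.5257, -0.0413, 0.1542]
eef_rot: [-3.141, 0.001, 1.528]
wrist_force: [0.7, -1.0, -0.7]
grip_width: 0.0106
```

```bash
python3 go.py .657 .0965 .16 1.743
```

```text
tcp [ 0.5257 -0.0413  0.1542] rot [-3.1407e+00  8.0000e-04  1.5278e+00] clk 10.05 grip 0.0106 F [ 0.7 -1.  -0.7]
shift [ 0.1433  0.1252 -0.006 ] turn [-0.001   0.0007 -0.2152] rows 4.6
```

Call:
{"method": "drive_tool", "body": {"increments": [[0,0.03,0.026,-0.004,0,0,-0.05],[0,0.06,0.052,-0.006,0,0,-0.1],[0,0.09,0.078,-0.006,0,0,-0.15],[0,0.115,0.1,-0.006,0,0,-0.19],[0,0.132,0.115,-0.006,0,0,-0.215]]}}

```text
clock: 10.47
tcp_pos: [0.6491, 0.0893, 0.1589]
eef_rot: [3.14, -0.0, 1.747]
wrist_force: [-0.4, -0.2, -1.1]
grip_width: 0.0107
```

Call:
{"method": "drive_tool", "body": {"increments": [[0,0.012,0.008,0,0,0,0],[0,0.014,0.008,0.015,0,0,0],[0,0.014,0.008,0.035,0,0,0],[0,0.014,0.008,0.055,0,0,0],[0,0.014,0.008,0.065,0,0,0]]}}

```text
clock: 10.88
tcp_pos: [0.6503, 0.1015, 0.0906]
eef_rot: [-3.137, -0.0, 1.743]
wrist_force: [-0.6, 0.7, -1.4]
grip_width: 0.0106
```

Call:
{"method": "drive_tool", "body": {"increments": [[0,0,0,0,0,0,0],[0,0,0,0,0,0,0]]}}

```text
clock: 11.05
tcp_pos: [0.6519, 0.1014, 0.0928]
eef_rot: [-3.14, -0.0, 1.743]
wrist_force: [0.0, 0.1, 0.1]
grip_width: 0.0105
```

```bash
python3 go.py .657 .0965 .0375 1.743
python3 - <<'E'
from h import *
im=bot.get_image('scene');cv2.imwrite('pics/s7.png',cv2.resize(im[190:320,220:420,::-1],(800,520)))
E
```

```text
tcp [0.6519 0.1014 0.0928] rot [-3.1398 -0.      1.7431] clk 11.05 grip 0.0105 F [0.  0.1 0.1]
shift [-0.0057  0.0043  0.0553] turn [-0.0018 -0.      0.0001] rows 1.3
```

View pics/s7.png

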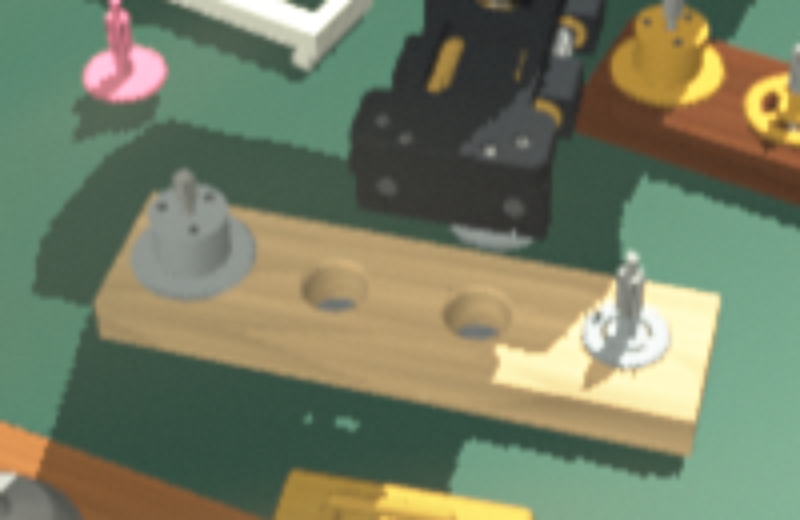

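Call:
{"method": "drive_tool", "body": {"increments": [[0,-0.003,0.002,0.008,0,0,0],[0,-0.005,0.004,0.02,0,0,0],[0,-0.006,0.004,0.034,0,0,0],[0,-0.006,0.004,0.044,0,0,0],[0,-0.006,0.004,0.048,0,0,0]]}}

```text
clock: 11.52
tcp_pos: [0.6558, 0.0961, 0.042]
eef_rot: [-3.137, -0.0, 1.743]
wrist_force: [-0.7, 0.3, -0.6]
grip_width: 0.0108
```

Call:
{"method": "drive_tool", "body": {"increments": [[0,0,0,0.001,0,0,0],[0,0,0,0.003,0,0,0],[0,0,0,0.005,0,0,0],[0,0,0,0.006,0,0,0],[0,0,0,0.006,0,0,0]]}}

```text
clock: 11.93
tcp_pos: [0.658, 0.0967, 0.0394]
eef_rot: [3.141, 0.0, 1.744]
wrist_force: [-0.3, 0.0, -0.5]
grip_width: 0.011
```

```bash
python3 go.py .657 .0965 .0375 1.743
python3 - <<'E'
from h import *
im=bot.get_image('scene');cv2.imwrite('pics/s8.png',cv2.resize(im[220:300,280:400,::-1],(780,520)))
E
```

```text
tcp [0.658  0.0967 0.0394] rot [3.1412 0.     1.7439] clk 11.93 grip 0.011 F [-0.3  0.  -0.5]
shift [ 0.     -0.001   0.0019] turn [0.0004 0.     0.0009] rows 0.1
```

View pics/s8.png

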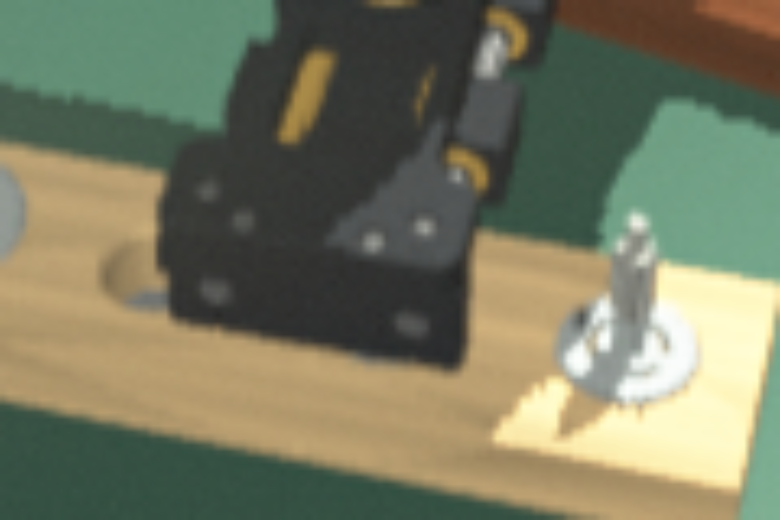

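Lower in small steps until contact.

Call:
{"method": "drive_tool", "body": {"increments": [[0,0,0,0.0005,0,0,0],[0,0,0,0.001,0,0,0],[0,0,0,0.0015,0,0,0],[0,0,0,0.0015,0,0,0]]}}

```text
clock: 12.32
tcp_pos: [0.658, 0.0966, 0.038]
eef_rot: [3.141, 0.0, 1.744]
wrist_force: [0.1, -1.1, 1.0]
grip_width: 0.0108
```

Call:
{"method": "drive_tool", "body": {"increments": [[0,0,0,0.0005,0,0,0],[0,0,0,0.0005,0,0,0]]}}

```text
clock: 12.48
tcp_pos: [0.658, 0.0966, 0.038]
eef_rot: [3.141, -0.0, 1.744]
wrist_force: [-1.6, -0.7, 4.5]
grip_width: 0.0108
```

Contact at 4.5 N, and the height stays at 0.038, so it is seated. Release and rise.

Call:
{"method": "drive_tool", "body": {"increments": [[0.4,0,0,-0.0005,0,0,0],[0.4,0,0,-0.0005,0,0,0],[0.4,0,0,-0.0005,0,0,0],[0.4,0,0,-0.0005,0,0,0],[0.4,0,0,-0.005,0,0,0]]}}

```text
clock: 12.9
tcp_pos: [0.6568, 0.0965, 0.041]
eef_rot: [-3.139, -0.0, 1.744]
wrist_force: [-1.0, 0.7, 0.1]
grip_width: 0.0349
```

Call:
{"method": "drive_tool", "body": {"increments": [[0.4,0,0,-0.015,0,0,0],[0.4,0,0,-0.04,0,0,0],[0.4,0,0,-0.075,0,0,0],[0.5,-0.008,-0.008,-0.1,0,0,0.02],[0.5,-0.025,-0.02,-0.11,0,0,0.05]]}}

```text
clock: 13.32
tcp_pos: [0.646, 0.0701, 0.1591]
eef_rot: [3.132, -0.0, 1.695]
wrist_force: [-0.1, 0.2, 0.7]
grip_width: 0.0438
```

```bash
python3 go.py .470 -.212 .15 1.46;python3 - <<'E'
from h import *
im=bot.get_image('scene');cv2.imwrite('pics/s9.png',cv2.resize(im[130:310,190:430,::-1],(800,600)))
E
```

```text
tcp [0.646  0.0701 0.1591] rot [ 3.1318e+00 -2.0000e-04  1.6948e+00] clk 13.32 grip 0.0438 F [-0.1  0.2  0.7]
shift [-0.2582 -0.2097  0.007 ] turn [ 0.0097 -0.0014  0.2348] rows 8.0
```

View pics/s9.png

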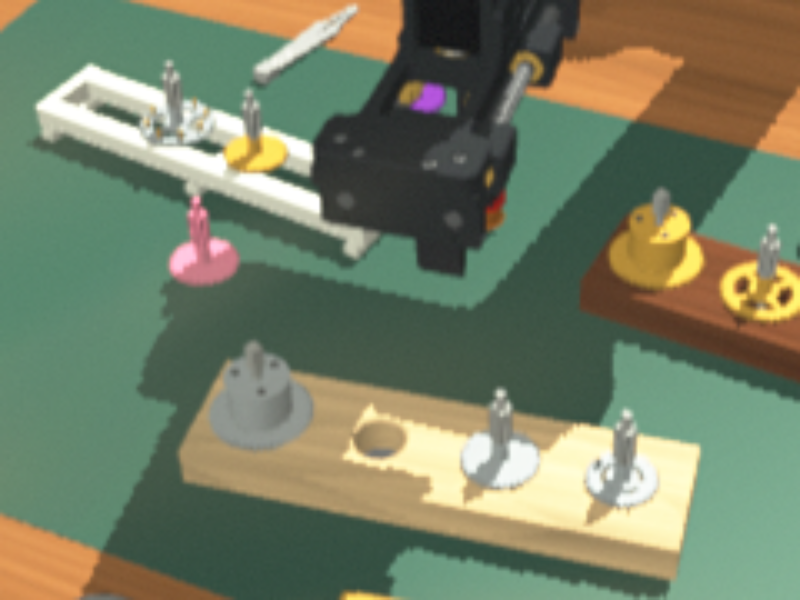

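The gathering wheel lies flat in its hole. Next is the pin wheel, near (0.469, -0.212).

Call:
{"method": "drive_tool", "body": {"increments": [[0.5,-0.03,-0.024,0,0,0,0.03],[0.5,-0.06,-0.049,0,0,0,0.07],[0.5,-0.09,-0.073,0,0,0,0.11],[0.5,-0.12,-0.098,0,0,0,0.15],[0.5,-0.15,-0.122,0,0,0,0.19]]}}

```text
clock: 13.78
tcp_pos: [0.5386, -0.0963, 0.1529]
eef_rot: [3.141, 0.0, 1.503]
wrist_force: [0.1, 0.1, -0.1]
grip_width: 0.0441
```

```bash
python3 go.py .469 -.212 .15 1.46
```

```text
tcp [ 0.5386 -0.0963  0.1529] rot [3.1409e+00 1.0000e-04 1.5027e+00] clk 13.78 grip 0.0441 F [ 0.1  0.1 -0.1]
shift [-0.1201 -0.0616  0.0029] turn [0.0007 0.0001 0.0427] rows 3.2
```

Call:
{"method": "drive_tool", "body": {"increments": [[0.5,-0.03,-0.016,0,0,0,0.01],[0.5,-0.06,-0.031,0,0,0,0.02],[0.5,-0.09,-0.046,0,0,0,0.03],[0.5,-0.108,-0.055,0,0,0,0.04],[0.5,-0.115,-0.059,0,0,0,0.043]]}}

```text
clock: 14.2
tcp_pos: [0.4719, -0.2083, 0.1529]
eef_rot: [3.141, 0.001, 1.458]
wrist_force: [0.0, -0.2, 0.3]
grip_width: 0.0441
```

Call:
{"method": "drive_tool", "body": {"increments": [[0.5,0,0,0.01,0,0,0],[0.5,0,0,0.03,0,0,0],[0.5,0,0,0.045,0,0,0],[0.5,0,0,0.05,0,0,0],[0.5,0,0,0.05,0,0,0]]}}

```text
clock: 14.62
tcp_pos: [0.4722, -0.2043, 0.1001]
eef_rot: [-3.138, -0.002, 1.462]
wrist_force: [-0.3, 0.2, 1.3]
grip_width: 0.0444
```

Call:
{"method": "drive_tool", "body": {"increments": [[0.5,0,0,0,0,0,0],[0.5,0,0,0,0,0,0]]}}

```text
clock: 14.78
tcp_pos: [0.4742, -0.2058, 0.1029]
eef_rot: [3.14, 0.0, 1.462]
wrist_force: [0.2, 0.2, 0.9]
grip_width: 0.0441
```

```bash
python3 go.py .469 -.212 .038 1.46
python3 - <<'E'
from h import *
im=bot.get_image('scene');cv2.imwrite('pics/s10.png',cv2.resize(im[110:210,195:325,::-1],(780,600)))
im=bot.get_image('side');cv2.imwrite('pics/d10.png',cv2.resize(im[80:200,310:440,::-1],(650,600)))
E
```

```text
tcp [ 0.4742 -0.2058  0.1029] rot [3.1404e+00 3.0000e-04 1.4618e+00] clk 14.78 grip 0.0441 F [0.2 0.2 0.9]
shift [-0.0067 -0.0045  0.0649] turn [0.0012 0.0003 0.0018] rows 1.6
```

View pics/s10.png

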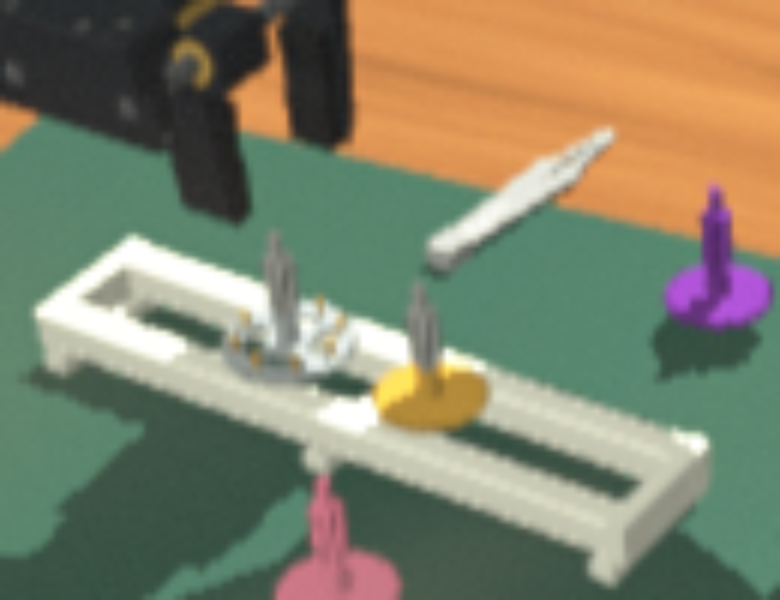

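View pics/d10.png

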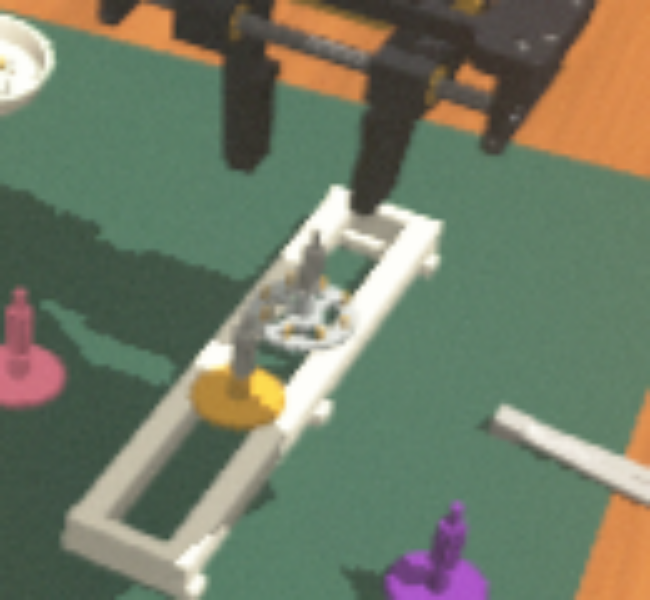

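Call:
{"method": "drive_tool", "body": {"increments": [[0.5,-0.003,-0.002,0.01,0,0,0],[0.5,-0.006,-0.004,0.025,0,0,0],[0.5,-0.006,-0.004,0.045,0,0,0],[0.5,-0.006,-0.004,0.057,0,0,0],[0.5,-0.006,-0.004,0.063,0,0,0]]}}

```text
clock: 15.3
tcp_pos: [0.467, -0.2111, 0.0371]
eef_rot: [-3.139, -0.001, 1.461]
wrist_force: [-0.2, 0.6, 0.4]
grip_width: 0.044
```

Call:
{"method": "drive_tool", "body": {"increments": [[0.5,0,0,0,0,0,0],[0,0,0,0,0,0,0],[0,0,0,0,0,0,0],[0,0,0,0,0,0,0],[0,0,0,0,0,0,0]]}}

```text
clock: 15.72
tcp_pos: [0.4693, -0.212, 0.0402]
eef_rot: [3.14, 0.001, 1.461]
wrist_force: [1.0, 0.2, -1.2]
grip_width: 0.0195
```

Call:
{"method": "drive_tool", "body": {"increments": [[0,0,0,0,0,0,0],[0,0,0,0,0,0,0],[0,0,0,0,0,0,0]]}}

```text
clock: 15.97
tcp_pos: [0.469, -0.2119, 0.0399]
eef_rot: [3.14, 0.0, 1.461]
wrist_force: [0.1, 1.2, 3.4]
grip_width: 0.0108
```

```bash
python3 go.py .668 .034 .16 1.743
```

```text
tcp [ 0.469  -0.2119  0.0399] rot [3.1404e+00 4.0000e-04 1.4608e+00] clk 15.97 grip 0.0108 F [0.1 1.2 3.4]
shift [ 0.2662  0.1709 -0.12  ] turn [ 0.0011  0.0006 -0.2822] rows 8.1
```

Call:
{"method": "drive_tool", "body": {"increments": [[0,0,0,-0.01,0,0,0],[0,0,0,-0.03,0,0,0],[0,0,0.003,-0.06,0,0,0],[0,0.008,0.012,-0.09,0,0,-0.02],[0,0.025,0.028,-0.115,0,0,-0.04]]}}

```text
clock: 16.38
tcp_pos: [0.4982, -0.1907, 0.1563]
eef_rot: [-3.141, 0.001, 1.5]
wrist_force: [0.7, -1.5, -0.6]
grip_width: 0.0106
```

Call:
{"method": "drive_tool", "body": {"increments": [[0,0.03,0.016,-0.003,0,0,-0.04],[0,0.06,0.034,-0.003,0,0,-0.08],[0,0.09,0.052,-0.003,0,0,-0.12],[0,0.12,0.07,-0.003,0,0,-0.16],[0,0.15,0.088,-0.003,0,0,-0.2]]}}

```text
clock: 16.8
tcp_pos: [0.5979, -0.0449, 0.1579]
eef_rot: [3.141, 0.0, 1.703]
wrist_force: [-0.1, -0.6, -0.8]
grip_width: 0.011
```

```bash
python3 go.py .668 .034 .16 1.743
```

```text
tcp [ 0.5979 -0.0449  0.1579] rot [3.1414e+00 1.0000e-04 1.7026e+00] clk 16.8 grip 0.011 F [-0.1 -0.6 -0.8]
shift [ 0.069   0.0799 -0.0021] turn [ 0.0002  0.0001 -0.0404] rows 2.5
```

Call:
{"method": "drive_tool", "body": {"increments": [[0,0.024,0.026,-0.002,0,0,-0.02],[0,0.044,0.05,-0.002,0,0,-0.03],[0,0.058,0.067,-0.002,0,0,-0.04],[0,0.064,0.075,-0.002,0,0,-0.04],[0,0.064,0.075,-0.002,0,0,-0.04]]}}

```text
clock: 17.22
tcp_pos: [0.6644, 0.0284, 0.1593]
eef_rot: [3.141, -0.0, 1.743]
wrist_force: [0.3, -0.7, -1.1]
grip_width: 0.0108
```

Call:
{"method": "drive_tool", "body": {"increments": [[0,0,0,0.01,0,0,0],[0,0,0,0.03,0,0,0],[0,0,0,0.05,0,0,0],[0,0,0,0.058,0,0,0],[0,0,0,0.06,0,0,0]]}}

```text
clock: 17.63
tcp_pos: [0.6601, 0.0254, 0.096]
eef_rot: [-3.135, -0.001, 1.739]
wrist_force: [-0.6, 0.2, -0.3]
grip_width: 0.0108
```

Call:
{"method": "drive_tool", "body": {"increments": [[0,0,0,0,0,0,0],[0,0,0,0,0,0,0]]}}

```text
clock: 17.8
tcp_pos: [0.6636, 0.0261, 0.1]
eef_rot: [3.141, 0.0, 1.74]
wrist_force: [0.1, -0.4, -0.3]
grip_width: 0.0109
```

```bash
python3 go.py .668 .034 .040 1.743;python3 - <<'E'
from h import *
im=bot.get_image('scene');cv2.imwrite('pics/s11.png',cv2.resize(im[190:320,220:420,::-1],(800,520)))
E
```

```text
tcp [0.6636 0.0261 0.1   ] rot [3.1407e+00 2.0000e-04 1.7399e+00] clk 17.8 grip 0.0109 F [ 0.1 -0.4 -0.3]
shift [0.0071 0.0056 0.06  ] turn [ 0.0009  0.0002 -0.0031] rows 1.5
```

View pics/s11.png

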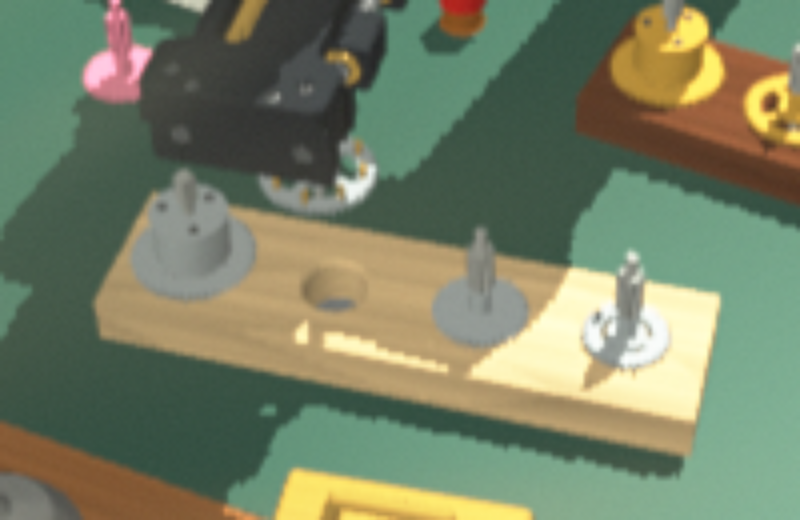

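Call:
{"method": "drive_tool", "body": {"increments": [[0,0.005,0.004,0.004,0,0,0],[0,0.007,0.0055,0.015,0,0,0],[0,0.007,0.0055,0.03,0,0,0],[0,0.007,0.0055,0.045,0,0,0],[0,0.007,0.0055,0.052,0,0,0]]}}

```text
clock: 18.27
tcp_pos: [0.6653, 0.0348, 0.0433]
eef_rot: [-3.137, -0.001, 1.741]
wrist_force: [-0.2, 0.0, -1.8]
grip_width: 0.0107
```

Call:
{"method": "drive_tool", "body": {"increments": [[0,0,0,0.002,0,0,0],[0,0,0,0.004,0,0,0],[0,0,0,0.006,0,0,0],[0,0,0,0.0065,0,0,0],[0,0,0,0.0065,0,0,0]]}}

```text
clock: 18.68
tcp_pos: [0.6681, 0.0346, 0.0412]
eef_rot: [3.141, 0.0, 1.741]
wrist_force: [-0.1, 0.7, -0.5]
grip_width: 0.0112
```

Call:
{"method": "drive_tool", "body": {"increments": [[0,0,0,0.0005,0,0,0],[0,0,0,0.001,0,0,0],[0,0,0,0.001,0,0,0]]}}

```text
clock: 18.93
tcp_pos: [0.6679, 0.0346, 0.0401]
eef_rot: [3.141, 0.0, 1.741]
wrist_force: [-0.6, 0.5, -1.0]
grip_width: 0.0105
```

Call:
{"method": "drive_tool", "body": {"increments": [[0,0,0,0.0005,0,0,0],[0,0,0,0.0007,0,0,0],[0,0,0,0.0007,0,0,0]]}}

```text
clock: 19.18
tcp_pos: [0.6679, 0.0346, 0.0399]
eef_rot: [3.141, 0.0, 1.741]
wrist_force: [-2.3, -0.1, 5.5]
grip_width: 0.0108
```

Run:
```python
from h import *
print(bot.observe()['wrist_force'],bot.observe()['tcp_pos'])
im=bot.get_image('scene');cv2.imwrite('pics/s12.png',cv2.resize(im[200:300,230:380,::-1],(750,500)))
```

```text
[-2.33182022 -0.13907698  5.4997499 ] [0.66792317 0.03461046 0.03991451]
```

View pics/s12.png

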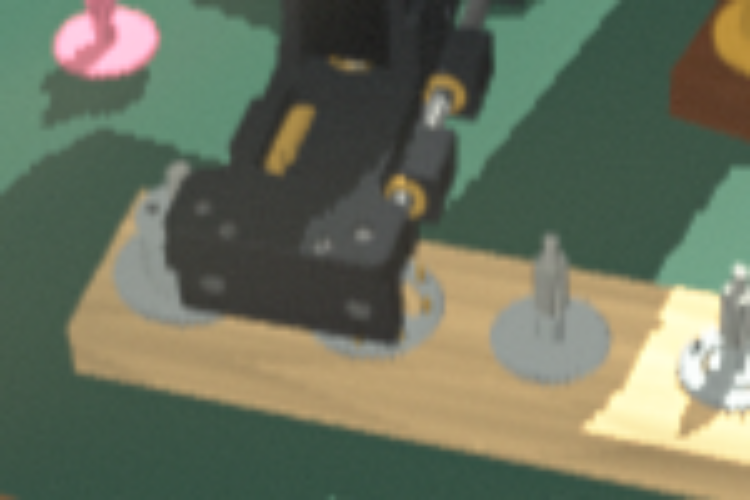

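Seated at 5.5 N. Release and move to the third wheel at (0.477, -0.147).

Call:
{"method": "drive_tool", "body": {"increments": [[0.4,0,0,-0.0005,0,0,0],[0.4,0,0,-0.0005,0,0,0],[0.4,0,0,-0.0005,0,0,0],[0.4,0,0,-0.0005,0,0,0],[0.4,0,0,-0.005,0,0,0]]}}

```text
clock: 19.65
tcp_pos: [0.6667, 0.0347, 0.0428]
eef_rot: [-3.139, -0.0, 1.741]
wrist_force: [0.1, -1.2, -0.9]
grip_width: 0.0348
```

Call:
{"method": "drive_tool", "body": {"increments": [[0.4,0,0,-0.015,0,0,0],[0.4,0,0,-0.04,0,0,0],[0.4,0,0,-0.075,0,0,0],[0.5,-0.006,-0.009,-0.1,0,0,0.02],[0.5,-0.02,-0.025,-0.11,0,0,0.05]]}}

```text
clock: 20.07
tcp_pos: [0.6505, 0.0119, 0.1609]
eef_rot: [3.131, 0.001, 1.692]
wrist_force: [0.4, -0.1, 0.4]
grip_width: 0.0439
```

```bash
python3 go.py .477 -.147 .15 1.46
```

```text
tcp [0.6505 0.0119 0.1609] rot [3.1314e+00 7.0000e-04 1.6916e+00] clk 20.07 grip 0.0439 F [ 0.4 -0.1  0.4]
shift [-0.1368 -0.1915  0.0091] turn [ 0.0102 -0.0005  0.2316] rows 5.6
```

Call:
{"method": "drive_tool", "body": {"increments": [[0.5,-0.02,-0.028,0.003,0,0,0.04],[0.5,-0.042,-0.06,0.006,0,0,0.09],[0.5,-0.065,-0.092,0.008,0,0,0.13],[0.5,-0.088,-0.124,0.008,0,0,0.18],[0.5,-0.108,-0.152,0.008,0,0,0.22]]}}

```text
clock: 20.48
tcp_pos: [0.5069, -0.1158, 0.1472]
eef_rot: [3.141, 0.001, 1.469]
wrist_force: [0.5, -0.3, -0.0]
grip_width: 0.044
```

```bash
python3 go.py .477 -.147 .15 1.46
```

```text
tcp [ 0.5069 -0.1158  0.1472] rot [3.1406e+00 5.0000e-04 1.4688e+00] clk 20.48 grip 0.044 F [ 0.5 -0.3 -0. ]
shift [-0.0341 -0.0265 -0.0028] turn [0.001  0.0005 0.0088] rows 1.0
```

Call:
{"method": "drive_tool", "body": {"increments": [[0.5,-0.018,-0.012,0,0,0,0.008],[0.5,-0.026,-0.018,0.005,0,0,0.008],[0.5,-0.03,-0.022,0.02,0,0,0.008],[0.5,-0.031,-0.023,0.035,0,0,0.008],[0.5,-0.031,-0.023,0.045,0,0,0.008]]}}

```text
clock: 20.9
tcp_pos: [0.4825, -0.1434, 0.1007]
eef_rot: [3.141, -0.0, 1.462]
wrist_force: [-0.0, -0.4, 0.1]
grip_width: 0.0442
```

Call:
{"method": "drive_tool", "body": {"increments": [[0.5,0,0,0,0,0,0],[0.5,0,0,0,0,0,0],[0.5,0,0,0,0,0,0]]}}

```text
clock: 21.15
tcp_pos: [0.4835, -0.1431, 0.1017]
eef_rot: [3.141, 0.0, 1.464]
wrist_force: [-0.5, -0.3, 0.7]
grip_width: 0.0442
```

```bash
python3 go.py .477 -.147 .038 1.46
python3 - <<'E'
from h import *
im=bot.get_image('side');cv2.imwrite('pics/d13.png',cv2.resize(im[80:220,290:440,::-1],(640,600)))
E
```

```text
tcp [ 0.4835 -0.1431  0.1017] rot [3.1406e+00 1.0000e-04 1.4636e+00] clk 21.15 grip 0.0442 F [-0.5 -0.3  0.7]
shift [-0.0046 -0.0061  0.0637] turn [0.001  0.0001 0.0036] rows 1.5
```

View pics/d13.png

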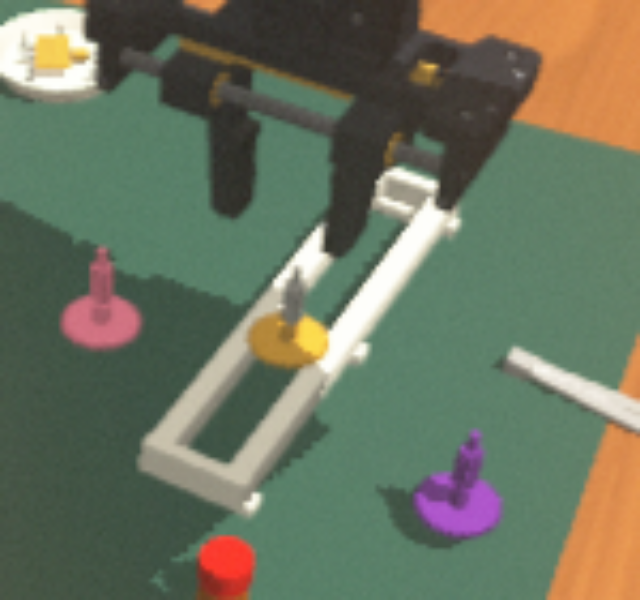

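Call:
{"method": "drive_tool", "body": {"increments": [[0.5,-0.003,-0.003,0.008,0,0,0],[0.5,-0.0045,-0.006,0.022,0,0,0],[0.5,-0.0045,-0.006,0.042,0,0,0],[0.5,-0.0045,-0.006,0.056,0,0,0],[0.5,-0.0045,-0.006,0.063,0,0,0]]}}

```text
clock: 21.62
tcp_pos: [0.4747, -0.1467, 0.0362]
eef_rot: [-3.139, -0.001, 1.463]
wrist_force: [0.1, -0.3, -0.6]
grip_width: 0.0439
```

Call:
{"method": "drive_tool", "body": {"increments": [[0.5,0,0,0,0,0,0],[0,0,0,0,0,0,0],[0,0,0,0,0,0,0],[0,0,0,0,0,0,0],[0,0,0,0,0,0,0]]}}

```text
clock: 22.03
tcp_pos: [0.4769, -0.1474, 0.039]
eef_rot: [3.14, 0.0, 1.463]
wrist_force: [0.6, 0.3, -0.0]
grip_width: 0.0196
```

Call:
{"method": "drive_tool", "body": {"increments": [[0,0,0,0,0,0,0],[0,0,0,0,0,0,0],[0,0,0,0,0,0,0]]}}

```text
clock: 22.28
tcp_pos: [0.4767, -0.1473, 0.0388]
eef_rot: [3.14, 0.0, 1.463]
wrist_force: [-0.8, -0.4, 3.8]
grip_width: 0.0109
```

```bash
python3 go.py .485 .251 .16 1.48
```

```text
tcp [ 0.4767 -0.1473  0.0388] rot [3.1402e+00 3.0000e-04 1.4629e+00] clk 22.28 grip 0.0109 F [-0.8 -0.4  3.8]
shift [ 0.3968 -0.0344 -0.1214] turn [ 0.0014  0.0003 -0.0171] rows 10.0
```

Call:
{"method": "drive_tool", "body": {"increments": [[0,0,0,-0.01,0,0,0],[0,0,0,-0.03,0,0,0],[0,0,0,-0.06,0,0,0],[0,0.01,-0.001,-0.09,0,0,0],[0,0.03,-0.003,-0.115,0,0,0]]}}

```text
clock: 22.7
tcp_pos: [0.4766, -0.118, 0.1555]
eef_rot: [3.14, 0.001, 1.461]
wrist_force: [1.0, 0.1, 0.7]
grip_width: 0.0111
```

Call:
{"method": "drive_tool", "body": {"increments": [[0,0.03,-0.003,-0.005,0,0,0],[0,0.07,-0.006,-0.008,0,0,0],[0,0.11,-0.009,-0.008,0,0,-0.01],[0,0.15,-0.013,-0.008,0,0,-0.015],[0,0.19,-0.016,-0.008,0,0,-0.017]]}}

```text
clock: 23.12
tcp_pos: [0.4803, 0.0753, 0.1619]
eef_rot: [3.141, -0.0, 1.479]
wrist_force: [0.6, -0.6, -0.3]
grip_width: 0.0105
```

Call:
{"method": "drive_tool", "body": {"increments": [[0,0.04,-0.003,0,0,0,0],[0,0.075,-0.006,0,0,0,0],[0,0.1,-0.008,0,0,0,0],[0,0.115,-0.009,0,0,0,0],[0,0.12,-0.009,0,0,0,0]]}}

```text
clock: 23.53
tcp_pos: [0.4824, 0.1964, 0.1615]
eef_rot: [3.142, -0.001, 1.483]
wrist_force: [1.3, -0.8, -0.3]
grip_width: 0.0108
```

Call:
{"method": "drive_tool", "body": {"increments": [[0,0,0,0,0,0,0],[0,0,0,0,0,0,0]]}}

```text
clock: 23.7
tcp_pos: [0.4826, 0.1935, 0.1611]
eef_rot: [-3.141, 0.001, 1.48]
wrist_force: [-0.5, 0.2, -0.6]
grip_width: 0.0107
```

```bash
python3 go.py .485 .251 .16 1.48;python3 - <<'E'
from h import *
C=cam('wrist');im=bot.get_image('wrist');cv2.imwrite('pics/w14.png',im[:,:,::-1]);np.savez('w14.npz',f=C[0],cx=C[1],cy=C[2],E=C[3])
print(proj('wrist',(.485,.251,.024),C))
E
```

```text
tcp [0.4826 0.1935 0.1611] rot [-3.1414e+00  7.0000e-04  1.4803e+00] clk 23.7 grip 0.0107 F [-0.5  0.2 -0.6]
shift [ 0.0575 -0.0028  0.001 ] turn [-0.0002  0.0007  0.0003] rows 1.4
(np.float64(315.1460727467587), np.float64(125.11832044147877))
```

View pics/w14.png

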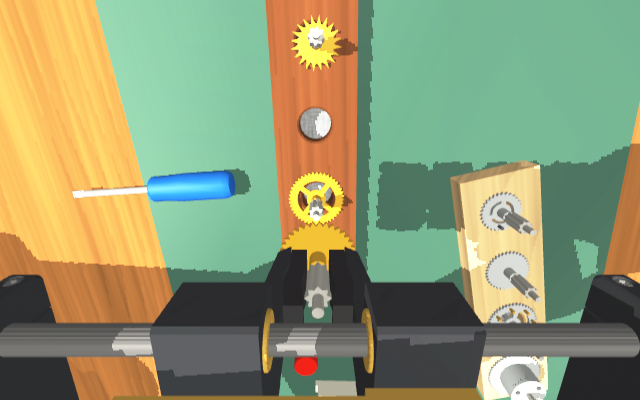

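The hole appears at (315,124) and projects to (315,125), so they agree. Placing the third wheel.

Call:
{"method": "drive_tool", "body": {"increments": [[0,0.015,-0.001,0,0,0,0],[0,0.035,-0.002,0,0,0,0],[0,0.05,-0.003,0.01,0,0,0],[0,0.057,-0.003,0.025,0,0,0],[0,0.058,-0.003,0.045,0,0,0]]}}

```text
clock: 24.17
tcp_pos: [0.4869, 0.2524, 0.1174]
eef_rot: [3.138, -0.002, 1.479]
wrist_force: [0.2, -0.0, -1.0]
grip_width: 0.0107
```

Call:
{"method": "drive_tool", "body": {"increments": [[0,0,0,0.012,0,0,0],[0,0,0,0.017,0,0,0],[0,0,0,0.018,0,0,0],[0,0,0,0.018,0,0,0]]}}

```text
clock: 24.5
tcp_pos: [0.4851, 0.2511, 0.0979]
eef_rot: [-3.141, 0.0, 1.479]
wrist_force: [-0.2, 0.2, 0.1]
grip_width: 0.0109
```

```bash
python3 go.py .485 .251 .0388 1.48
```

```text
tcp [0.4851 0.2511 0.0979] rot [-3.1411e+00  4.0000e-04  1.4786e+00] clk 24.5 grip 0.0109 F [-0.2  0.2  0.1]
shift [-0.0001 -0.0001  0.0591] turn [-0.0005  0.0004 -0.0014] rows 1.4
```

Call:
{"method": "drive_tool", "body": {"increments": [[0,0,0,0.01,0,0,0],[0,0,0,0.024,0,0,0],[0,0,0,0.038,0,0,0],[0,0,0,0.048,0,0,0],[0,0,0,0.052,0,0,0]]}}

```text
clock: 24.92
tcp_pos: [0.4843, 0.2515, 0.0447]
eef_rot: [-3.14, 0.001, 1.48]
wrist_force: [-0.5, 0.8, 0.3]
grip_width: 0.0105
```

Call:
{"method": "drive_tool", "body": {"increments": [[0,0,0,0.002,0,0,0],[0,0,0,0.004,0,0,0],[0,0,0,0.006,0,0,0],[0,0,0,0.0065,0,0,0],[0,0,0,0.0065,0,0,0]]}}

```text
clock: 25.33
tcp_pos: [0.4854, 0.2522, 0.0399]
eef_rot: [3.141, -0.0, 1.48]
wrist_force: [0.1, 0.3, 0.0]
grip_width: 0.0106
```

Call:
{"method": "drive_tool", "body": {"increments": [[0,0,0,0.0004,0,0,0],[0,0,0,0.0007,0,0,0],[0,0,0,0.0007,0,0,0]]}}

```text
clock: 25.58
tcp_pos: [0.4852, 0.2521, 0.039]
eef_rot: [3.141, -0.0, 1.48]
wrist_force: [-0.2, 0.1, -0.4]
grip_width: 0.0107
```

Call:
{"method": "drive_tool", "body": {"increments": [[0,0,0,0.0005,0,0,0],[0,0,0,0.0007,0,0,0],[0,0,0,0.0007,0,0,0]]}}

```text
clock: 25.83
tcp_pos: [0.4852, 0.2521, 0.0387]
eef_rot: [3.141, -0.0, 1.48]
wrist_force: [-2.0, -0.1, 4.8]
grip_width: 0.0106
```

Run:
```python
from h import *
im=bot.get_image('side');cv2.imwrite('pics/d15.png',cv2.resize(im[230:380,200:350,::-1],(600,600)))
```

```text
(no output)
```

View pics/d15.png

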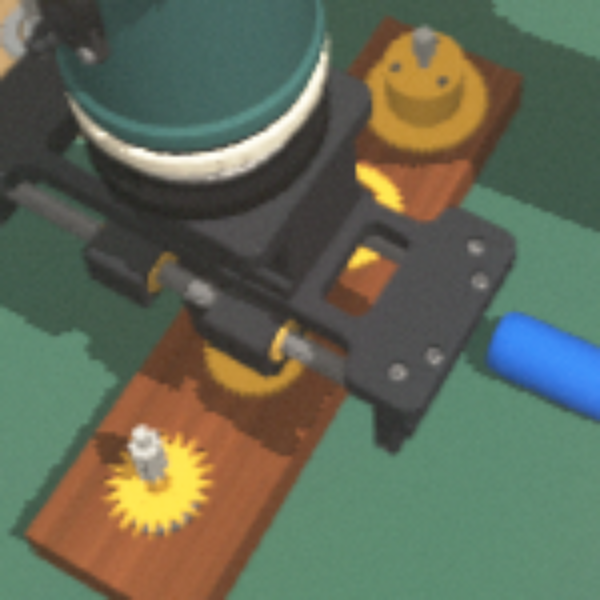

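Seated at 4.8 N. Release, rise, and back away for a final look.

Call:
{"method": "drive_tool", "body": {"increments": [[0.4,0,0,-0.0005,0,0,0],[0.4,0,0,-0.0005,0,0,0],[0.4,0,0,-0.0005,0,0,0],[0.4,0,0,-0.0005,0,0,0],[0.4,0,0,-0.005,0,0,0]]}}

```text
clock: 26.3
tcp_pos: [0.4842, 0.2516, 0.0422]
eef_rot: [-3.14, 0.001, 1.48]
wrist_force: [0.0, -1.3, -0.6]
grip_width: 0.0352
```

Call:
{"method": "drive_tool", "body": {"increments": [[0.4,0,0,-0.015,0,0,0],[0.4,0,0,-0.04,0,0,0],[0.4,0,0,-0.075,0,0,0],[0.5,-0.005,0,-0.11,0,0,0],[0.5,-0.02,0,-0.145,0,0,0]]}}

```text
clock: 26.72
tcp_pos: [0.4831, 0.2329, 0.1897]
eef_rot: [-3.141, -0.001, 1.481]
wrist_force: [0.3, 0.5, -0.5]
grip_width: 0.0436
```

Call:
{"method": "drive_tool", "body": {"increments": [[0.5,-0.03,0,-0.02,0,0,0],[0.5,-0.07,0,-0.03,0,0,0],[0.5,-0.11,0,-0.03,0,0,0],[0.5,-0.15,0,-0.03,0,0,0],[0.5,-0.19,0,-0.03,0,0,0]]}}

```text
clock: 27.13
tcp_pos: [0.4657, 0.0414, 0.2191]
eef_rot: [3.14, -0.0, 1.481]
wrist_force: [0.5, -0.3, 0.2]
grip_width: 0.0439
```

Call:
{"method": "drive_tool", "body": {"increments": [[0.5,-0.03,0,0,0,0,0],[0.5,-0.06,0,0,0,0,0],[0.5,-0.075,0,0,0,0,0],[0.5,-0.08,0,0,0,0,0],[0.5,-0.08,0,0,0,0,0]]}}

```text
clock: 27.55
tcp_pos: [0.4586, -0.0377, 0.2183]
eef_rot: [3.141, -0.0, 1.477]
wrist_force: [0.5, 0.4, 0.9]
grip_width: 0.0441
```

Run:
```python
from h import *
im=bot.get_image('scene');cv2.imwrite('pics/s16.png',cv2.resize(im[170:310,240:520,::-1],(800,400),interpolation=cv2.INTER_CUBIC))
im=bot.get_image('side');cv2.imwrite('pics/d16.png',cv2.resize(im[130:390,180:340,::-1],(369,600),interpolation=cv2.INTER_CUBIC))
im=bot.get_image('wrist');cv2.imwrite('pics/w16.png',im[:,:,::-1])
```

```text
(no output)
```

View pics/s16.png

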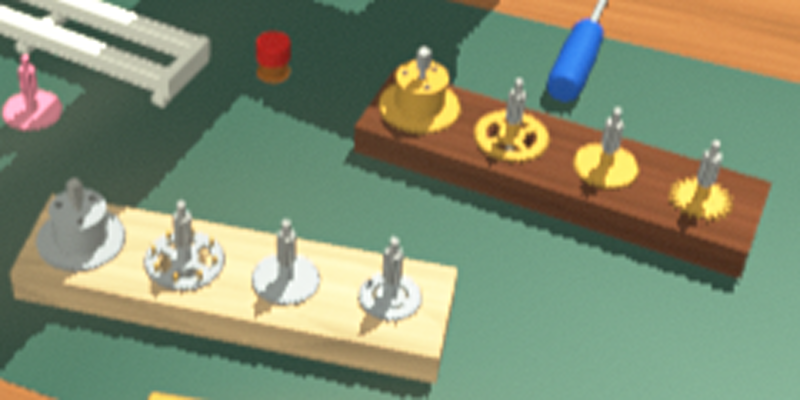

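View pics/d16.png

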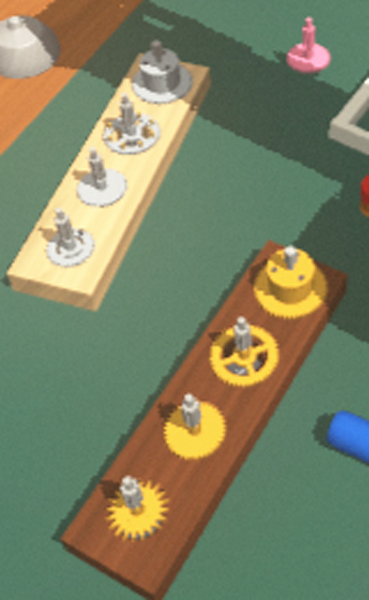

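View pics/w16.png

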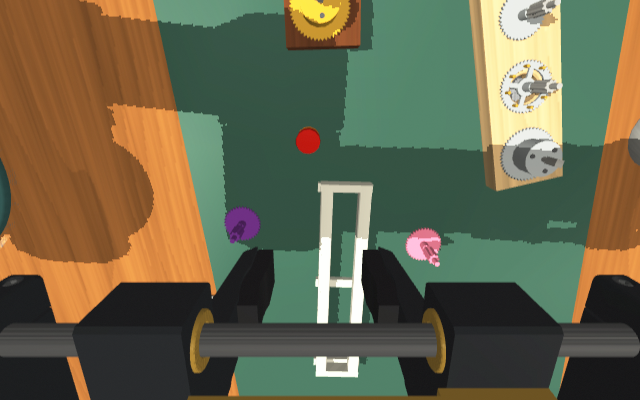

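All eight wheels stand flat and in order in both fixed views: dark is great, centre, third, escape; pale is great, pin, gathering, warning. The rack is empty and the robot is clear of everything. Letting the arm settle, then handing in.

Call:
{"method": "drive_tool", "body": {"increments": [[0.5,0,0,0,0,0,0],[0.5,0,0,0,0,0,0],[0.5,0,0,0,0,0,0],[0.5,0,0,0,0,0,0],[0.5,0,0,0,0,0,0]]}}

```text
clock: 28.12
tcp_pos: [0.4587, -0.0364, 0.2181]
eef_rot: [-3.141, -0.0, 1.481]
wrist_force: [0.1, 0.7, 0.4]
grip_width: 0.0443
```

```bash
python3 -c "
from cell import bot
print(bot.finish_job())"
```

```text
the job is handed in; nothing more can be done
None
```

All four loose wheels are on their blocks in running order, and I handed the job in at about 28 s. On the dark block the order is great, centre, third, escape. On the pale block it is great, pin, gathering, warning. I gripped each wheel by its pinion and lowered it until I felt about 5 N of contact before letting go.

The last scene and side pictures show all eight wheels upright with their discs flat. The end wheels look undisturbed and the rack is empty. The pink and purple look-alikes still stand where they were, and the robot is touching nothing. No check failed, though the positions measured from different cameras differed by a few millimetres, well inside the room in the 28 mm holes.

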